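Hang the slatwall bins and sort the bottle stoppers

ROBOT

A 6-joint arm with a two-finger parallel gripper is mounted at the origin on the work surface. World frame = base frame: x ahead of the robot, y to its left, z up, the work surface at z = 0. Lengths are in m, angles in rad, forces in N, time in s.
With the tool pointing down it reaches from about 0.425 to 1.125 m from the base axis. Payload 14.9 kg.
Tool frame: the origin (TCP) lies at the very end of the fingers, on their centre line; the grasp point (between the pads) lies r.grip_point_offset behind it (r.grip_point_offset is the distance from the TCP to the grasp point, in m); z points along the fingers, y is the direction in which the jaws open and shut (so a half turn about z gives the same grasp; the last joint's range is limited). The gripper opens to 91 mm and grips with 3 to 60 N. Pads are 32 mm wide; open, the fingers measure 118 mm over their backs; the gripper's body (76 mm by 178 mm) begins 60 mm behind the grasp point.
Start: joints at [-1.26, 0.379, 1.734, -0, 1.028, -0.033], TCP at [0.236, -0.659, 0.178] pointing down, gripper open.
Joint ranges: [-2.77, 2.77], [-0.74, 2.19], [0, 2.66], [-1.06, 4.2], [0.31, 2.87], [-3.08, 3.08]. Speed limits (rad/s): [1.89, 1.89, 2.39, 3.14, 3.14, 3.14].

INTERFACE

Orientations are given as a rotation vector (axis times angle).
In Python, from workcell import r, snapshot, camera_info gives the robot as it stands.
- The arm moves only by the shell command python3 -m pendant 'ROWS' [FORCE]. ROWS is text: rows parted by semicolons, each of 7 numbers parted by spaces: the closure, from 0 (fully open) to 1 (shut), then the shift along the world's x, y, z in m, then the turn, a rotation vector about the world's x, y, z in rad. In form: fingers dx dy dz wx wy wz; .... A call has exactly 10 rows; each row shifts and turns the commanded pose from where the row before left it; what a row does not reach is not made up. A row lasts 1/12 s, in which the tool goes at most 41.7 mm and 7.16 degrees, less where a joint would pass 70% of its speed; a pose out of reach is approached as far as the arm can. A call is refused whole if a number of a shift passes 0.0417 or a number of a turn 0.125, either way. A call with a gripper value outside its range is refused whole. The fingers move at their own pace and stop on an object; FORCE is the grip in N (left out, the last holds). Time passes only in rows, so rows that do not move let the fingers close, or fill a call up. It gives the time, the measured TCP pose, the force and the opening at its end, in the units of the state.
- r.get_state(): the state, without advancing time (a new reading comes with each control period).
- snapshot(name): name is "scene" or "top"; returns (picture, depth): 480x640x3 uint8, blue, green, red; 480x640 float32, m along the optical axis (not along the pixel's ray), 0 where there is no reading.
- camera_info(name): a dict with "intrinsics" (3x3 intrinsics, pixels), "position" and "rotation" of the camera in the world. Camera axes: x right, y up, looking along -z (the intrinsics and any distortion apply to the point x, -y, -z); pixel columns grow to the right and rows downward; lengths in m; the calibration is good to about 2 mm. A picture is of the moment at which its call begins. camera_info takes no time and is no camera call.
- r.finish_job(): hands the job in, once; it reports no verdict.
The state is a dict: "clock": time; "qpos": joint angles; "dq": joint speeds; "joint_torque": joint torques, N m; "position": TCP position; "ee_rot": TCP orientation; "force": force on the tool from outside, world axes, zero at the start; "torque": the same for the moment, N m; "gripper_width": opening from 0.0 (shut) to 1.0 (fully open).
Only numpy, scipy, OpenCV 4.12 (cv2) and the standard library are available. Lean on these libraries where they do the work, as an engineer would, in place of code of your own. Each camera call takes 0.05 s, during which the arm holds its last target.

TASK

First hang the yellow bin and the grey bin side by side on the slatwall panel: tilt each so its hook goes into the groove, then swing it down until it sits level and fully home against the panel, and let go. Then lift the lid of the blue parts box until it rests open on its stop, and move every stopper you find inside into the hung bins, the white ones into the yellow bin and the black ones into the grey bin. Leave the lid open and leave the bottle, cans, opener, mug, jar and crates where they are.

Things in the scene. Friction and masses are not known exactly. Their poses are not given: they have to be found in the camera images.
- panel: white slatwall panel with aluminium cap, fixed, 300 wide (y), 50 thick, 165 high; origin at table height under the middle of its front face; x points into the panel (away from the robot), z up. Its one groove runs level along the whole width
- groove (a point): middle of the lower edge of the groove mouth, on the panel's front face, 105 above table; axes as panel. Mouth 22 high; above it a lip 6 thick, 30 tall; the groove is 30 deep and behind the lip reaches 52 up. Hook enters with the bin tilted about 0.75 rad, front up, rises behind the lip, then the bin turns level. Seated: hook point at this height, back on the panel, any y
- bin_yellow: yellow hanging bin, open on top, 0.14 kg. Origin: centre of underside; x to its back (hook side), z up. Box part 100 (x) x 90 (y) mm, walls and floor 4, front and side walls 50 high, back 59. Grip fin at the front: plate 12 thick (y), x -86 to -50, z 35 to 85; pinch it across y at about (-68, 0, 66). Starts upright on the table, back roughly away from the robot
- bin_yellow_hook (a point): middle of this bin's back face at the underside of its steel hook, (50, 0, 55) in the bin's frame. Hook 36 wide (y): a tongue 4 thick (z 55 to 59) runs back to x = 63; a 4 thick upright at its end (x 59 to 63) rises to z = 83, so 9 mm are free between back face and upright. Bin tilted front up, the upright points into the groove
- bin_grey: grey hanging bin, open on top, 0.14 kg. Origin: centre of underside; x to its back (hook side), z up. Box part 100 (x) x 90 (y) mm, walls and floor 4, front and side walls 50 high, back 59. Grip fin at the front: plate 12 thick (y), x -86 to -50, z 35 to 85; pinch it across y at about (-68, 0, 66). Starts upright on the table, back roughly away from the robot
- bin_grey_hook (a point): middle of this bin's back face at the underside of its steel hook, (50, 0, 55) in the bin's frame. Hook 36 wide (y): a tongue 4 thick (z 55 to 59) runs back to x = 63; a 4 thick upright at its end (x 59 to 63) rises to z = 83, so 9 mm are free between back face and upright. Bin tilted front up, the upright points into the groove
- partsbox: blue parts box, fixed, 180 (x) x 220 (y) x 62 high, walls and floor 5 thick, with a white hinged lid; origin at the centre of its underside, x points to the hinge side (away from the robot)
- lid (a joint): angle of the lid: 0 shut, grows as it is lifted, 2.0 resting on its stop, leaning back past upright. The hinge is free: below about 1.55 it falls shut, above that it falls back onto the stop. About 0.18 kg
- lid_hinge (a point): middle of the lid's hinge axis, at the rear (+x) rim of the box, 66 above the table; the axis runs along the box's y; lid plate 6 thick
- lid_bar (a point): middle of the lid's steel bail handle: a round bar 10 mm thick, 80 long along the box's y, lying in the plane of the lid, 41 in front of the lid's front edge and 225 from the hinge axis; it can be pinched from above with the fingers in front of and behind it, and turns between them as the lid rises
- white_1: white ceramic, orange foot: bottle stopper: a round foot 36 mm across and 12 high, below a knob 20 mm across that rises from 12 to 42 mm. Origin: centre of the underside of the foot, z along the knob. About 40 g. Starts standing on the floor of the parts box. May be absent (None)
- white_2: white ceramic, orange foot: bottle stopper: a round foot 36 mm across and 12 high, below a knob 20 mm across that rises from 12 to 42 mm. Origin: centre of the underside of the foot, z along the knob. About 40 g. Starts standing on the floor of the parts box. May be absent (None)
- black_1: black, red foot: bottle stopper: a round foot 36 mm across and 12 high, below a knob 20 mm across that rises from 12 to 42 mm. Origin: centre of the underside of the foot, z along the knob. About 40 g. Starts standing on the floor of the parts box. May be absent (None)
- black_2: black, red foot: bottle stopper: a round foot 36 mm across and 12 high, below a knob 20 mm across that rises from 12 to 42 mm. Origin: centre of the underside of the foot, z along the knob. About 40 g. Starts standing on the floor of the parts box. May be absent (None)
- bottle: green swing-top glass bottle, 72 across, 262 high; bystander, origin at its underside
- can_1: crumpled aluminium can, 62 across, 92 high; bystander, origin at its underside
- can_2: crumpled aluminium can, 62 across, 92 high; bystander, origin at its underside
- opener: flat chrome bottle opener, 120 long, 38 wide, 6 thick, lying flat; bystander, origin at its underside
- mug: blue mug, 80 across, 90 high; bystander, origin at its underside
- jar: amber jar, 80 across, 110 high; bystander, origin at its underside
- crates: two yellow crates stacked on a grey tray, fixed, 260 (x) x 340 (y) x 338 high, bystander at the left end of the sideboard; origin at the centre of the underside
Not all that is in view belongs to the job. What is shaped like the bin_grey but green is not meant.

How it is judged:
On the way, in this order (a step that is already met when the one before it is completed fails the run):
1. both bins hang seated in the groove, level, and let go (x of bin_yellow_hook in the frame of groove between -0.007 and 0.004 m and z of bin_yellow_hook in the frame of groove between -0.004 and 0.005 m and y of bin_yellow_hook in the frame of groove between -0.135 and 0.135 m and angle between each of bin_yellow, bin_grey's own z axis and vertical below 0.12 rad and angle between the x axis of each of bin_yellow, bin_grey and the x axis of panel, either way round below 0.12 rad and contact force between the fingers and bin_yellow below 0.5 N and linear speed of each of bin_yellow, bin_grey below 0.03 m/s and x of bin_grey_hook in the frame of groove between -0.007 and 0.004 m and z of bin_grey_hook in the frame of groove between -0.004 and 0.005 m and y of bin_grey_hook in the frame of groove between -0.135 and 0.135 m and contact force between the fingers and bin_grey below 0.5 N), for 0.2 s.
2. the lid of the parts box rests open on its stop (value of joint lid above 1.85 rad), for 0.3 s.
At the end, for the whole second after the job is handed in: Both bins hang free in the groove: hook point -7 to 4 mm in x, -4 to 5 mm in z, 135 mm in y of the groove point, upright and square to the panel within 0.12 rad. Lid above 1.85 rad. All white stoppers present inside the yellow bin, all black ones inside the grey bin. All at rest (all of step 1 and value of joint lid above 1.85 rad and x of white_1 in the frame of bin_yellow between -0.046 and 0.046 m and y of white_1 in the frame of bin_yellow between -0.041 and 0.041 m and z of white_1 in the frame of bin_yellow between 0.001 and 0.052 m and linear speed of each of white_1, white_2, black_1, black_2 below 0.03 m/s and x of white_2 in the frame of bin_yellow between -0.046 and 0.046 m and y of white_2 in the frame of bin_yellow between -0.041 and 0.041 m and z of white_2 in the frame of bin_yellow between 0.001 and 0.052 m and x of black_1 in the frame of bin_grey between -0.046 and 0.046 m and y of black_1 in the frame of bin_grey between -0.041 and 0.041 m and z of black_1 in the frame of bin_grey between 0.001 and 0.052 m and x of black_2 in the frame of bin_grey between -0.046 and 0.046 m and y of black_2 in the frame of bin_grey between -0.041 and 0.041 m and z of black_2 in the frame of bin_grey between 0.001 and 0.052 m); the robot touches nothing.
It fails at once if a bystander (bottle, can, opener, mug, jar) is moved by more than 40 mm (distance of any of bottle, can_1, can_2, opener, mug, jar from where it was at the start of the episode above 0.04 m).
Of white_1, white_2, black_1, black_2 only 2 to 4 are there at a start; the rules pass over those that are not, and their reading is None.
At some moment in a run one of bin_yellow, bin_grey may be knocked a few centimetres aside while the robot is not near it.
It also fails if it takes over 210 s, if anything falls off the work surface, if the arm or the gripper's body presses on something with over 40 N, if the wrist force passes 120 N, or if a joint passes its speed limit or range.

## Working session

There is one attempt and no reset: what is moved stays moved. The work goes in short steps, Python scripts to look and compute and a shell command to move; the robot and the scene stay as the last step left them, time stands still between calls to the robot, and variables do not carry over. Pictures are saved under pics/ and viewed, and the job is handed in when it is done.

```bash
ls; mkdir -p pics
python3 - <<'E'
from workcell import r,snapshot,camera_info
import cv2,numpy as np
print(r.get_state(), r.grip_point_offset)
for n in("scene","top"):
    p,d=snapshot(n);cv2.imwrite(f"pics/{n}0.png",p);np.save(f"pics/{n}0.npy",d);print(camera_info(n))
E
```

```text
pics
{'clock': 0.0, 'qpos': array([-1.26033207e+00,  3.79393471e-01,  1.73474960e+00, -4.70425497e-05,
        1.02851533e+00, -3.33094218e-02]), 'dq': array([ 0.0011378 , -0.00013218, -0.00077824, -0.00308588, -0.00104271,
       -0.00129834]), 'joint_torque': array([ 3.86571464e-04, -7.63726330e+01, -4.34362757e+01,  6.50181505e-02,
        4.22534079e-02, -1.41891965e-04]), 'position': array([ 0.23577818, -0.65865091,  0.17751427]), 'ee_rot': array([-3.09425646e+00, -5.37201311e-01,  2.93813930e-04]), 'force': array([0.2026062 , 0.06487235, 0.35380155]), 'torque': array([ 0.04086572, -0.00595623,  0.00652418]), 'gripper_width': 0.9989658685642934} 0.0188
{'intrinsics': array([[607.2823118 ,   0.        , 319.80359578],
       [  0.        , 607.2823118 , 227.10634519],
       [  0.        ,   0.        ,   1.        ]]), 'position': array([ 1.38453036, -0.81024557,  1.16434886]), 'rotation': array([0.83578137, 0.31457576, 0.70815059])}
{'intrinsics': array([[434.852061  ,   0.        , 331.41514097],
       [  0.        , 434.852061  , 242.03413641],
       [  0.        ,   0.        ,   1.        ]]), 'position': array([0.41011756, 0.12277496, 1.12020002]), 'rotation': array([ 0.08287579, -0.11578316, -1.58606183])}
```

View pics/scene0.png

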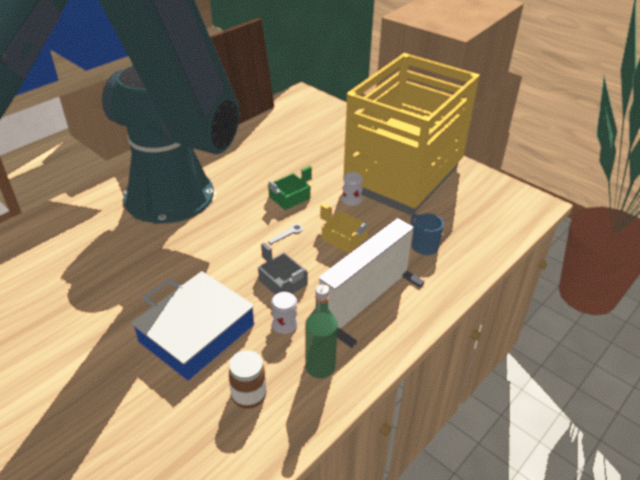

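View pics/top0.png

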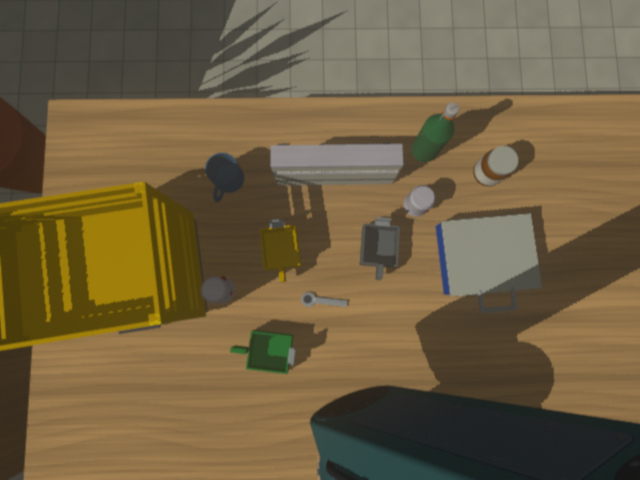

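Top view: up is +x, left is +y. It shows the panel (~337,163), yellow bin (280,248), grey bin (380,245), blue box (490,255) and green decoy (270,352). Next I'll write helpers and look at enlarged crops.

```bash
cat > h.py <<'E'
import numpy as np,cv2
from scipy.spatial.transform import Rotation as R
from workcell import r,snapshot,camera_info
def cam(n):
    c=camera_info(n);return c['intrinsics'],np.array(c['position']),R.from_rotvec(c['rotation']).as_matrix()
def ray(n,u,v):
    K,p,M=cam(n);d=np.array([(u-K[0,2])/K[0,0],-(v-K[1,2])/K[1,1],-1.0]);return p,M@d
def atz(n,u,v,z):
    p,d=ray(n,u,v);return p+d*(z-p[2])/d[2]
def proj(n,P):
    K,p,M=cam(n);c=(np.atleast_2d(P)-p)@M
    return np.c_[K[0,0]*c[:,0]/-c[:,2]+K[0,2],K[1,1]*c[:,1]/c[:,2]+K[1,2]]
def cloud(n,d):
    K,p,M=cam(n);v,u=np.mgrid[:480,:640]
    c=np.stack([(u-K[0,2])/K[0,0]*d,-(v-K[1,2])/K[1,1]*d,-d],-1);W=c@M.T+p;W[d<=0]=np.nan;return W
def crop(p,x0,y0,x1,y1,s,name):
    cv2.imwrite(name,cv2.resize(p[y0:y1,x0:x1],None,fx=s,fy=s,interpolation=cv2.INTER_CUBIC))
E
python3 - <<'E'
from h import *
p=cv2.imread("pics/top0.png");crop(p,250,130,410,290,5,"pics/c1.png");
s=cv2.imread("pics/scene0.png");crop(s,240,190,420,330,4,"pics/c2.png")
crop(p,410,190,560,330,4,"pics/c3.png")
d=np.load("pics/top0.npy");W=cloud("top",d)
for u,v in[(337,155),(300,155),(380,155),(340,182),(280,245),(380,245),(490,250),(355,298),(500,310),(440,135),(220,175)]:
    print(u,v,W[v,u].round(4))
E
```

```text
337 155 [0.7298 0.0852 0.1664]
300 155 [0.7303 0.169  0.1682]
380 155 [ 0.7294 -0.0129  0.1643]
340 182 [0.7037 0.0736 0.0298]
280 245 [0.5458 0.2307 0.0057]
380 245 [ 0.5416 -0.0276  0.0047]
490 250 [ 0.5171 -0.288   0.0705]
355 298 [ 4.067e-01  4.040e-02 -2.000e-04]
500 310 [ 0.3717 -0.3029  0.0702]
440 135 [ 0.772  -0.1503  0.1728]
220 175 [0.733  0.3867 0.0065]
```

View pics/c1.png

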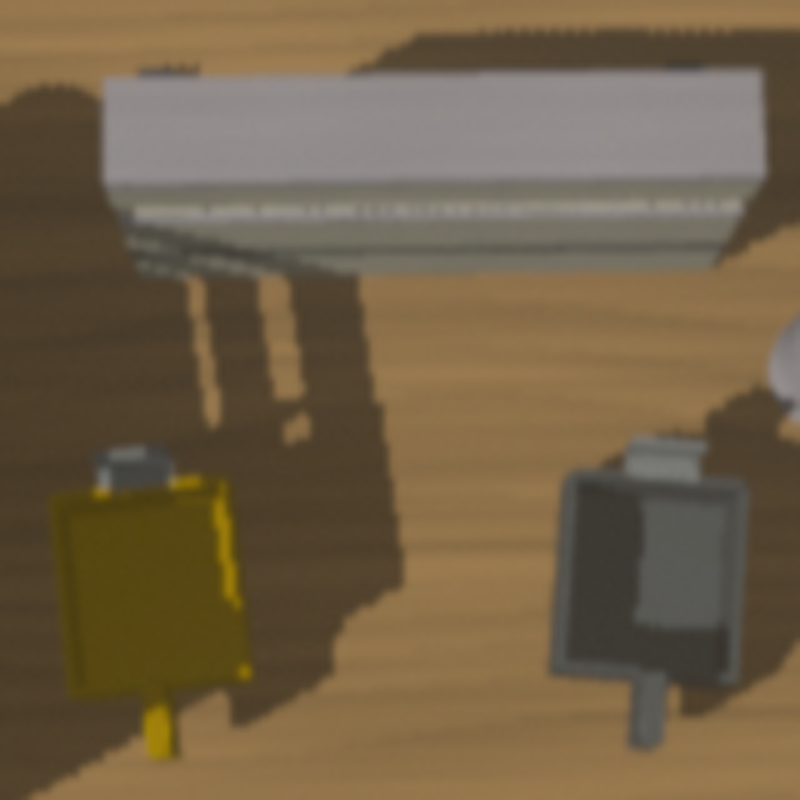

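View pics/c2.png

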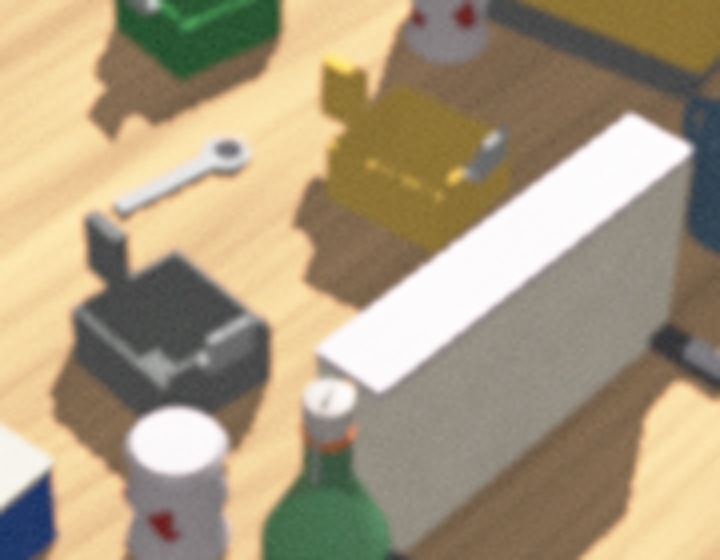

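View pics/c3.png

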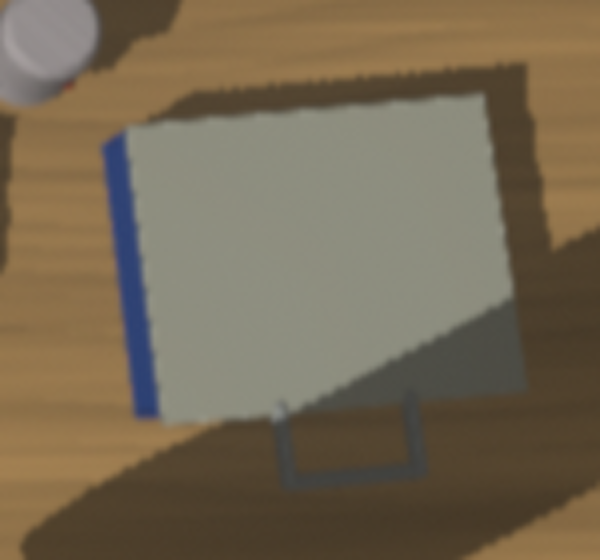

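Run:
```python
from h import *
d=np.load("pics/top0.npy");W=cloud("top",d)
# table plane
for n in("top","scene"):
    W=cloud(n,np.load(f"pics/{n}0.npy"))
    m=np.isfinite(W[...,2])&(abs(W[...,2])<.012)&(W[...,0]>.25)&(W[...,0]<.85)&(abs(W[...,1])<.45)
    P=W[m];A=np.c_[P[:,:2],np.ones(len(P))]
    for _ in range(4):
        s=np.linalg.lstsq(A,P[:,2],rcond=None)[0];k=abs(A@s-P[:,2])<.004;A,P=A[k],P[k]
    print(n,s,len(P),(A@s-P[:,2]).std())
print('panel top view')
for q in[(105,187),(765,178),(103,76),(765,67)]: print(atz("top",q[0]/5+250-.4,q[1]/5+130-.4,.165).round(4))
print('panel scene')
for q in[(630,113),(318,355),(692,148),(380,392)]: print(atz("scene",q[0]/4+240-.4,q[1]/4+190-.4,.165).round(4))
print('box lid top z=.069?')
for q in[(128,129),(486,95),(160,424),(526,389)]: print(atz("top",q[0]/4+410-.4,q[1]/4+190-.4,.069).round(4))
print('bar');
for q in[(288,482),(425,472)]: print(atz("top",q[0]/4+410-.4,q[1]/4+190-.4,.068).round(4))
print('fin y', [atz("top",x/5+250-.4,y/5+130-.4,.085).round(4) for x,y in[(160,757),(154,697)]])
print('rim y', [atz("top",x/5+250-.4,y/5+130-.4,.05).round(4) for x,y in[(72,697),(250,678),(52,495),(228,480)]])
print('fin g', [atz("top",x/5+250-.4,y/5+130-.4,.085).round(4) for x,y in[(645,748),(649,680)]])
print('rim g', [atz("top",x/5+250-.4,y/5+130-.4,.05).round(4) for x,y in[(552,674),(740,685),(567,473),(748,482)]])
```

```text
top [0.00040997 0.00013471 0.00070452] 53733 0.001826447642553397
scene [-0.00035471  0.00135183  0.00038783] 28725 0.001949223674402471
panel top view
[0.7041 0.2357 0.165 ]
[ 0.7045 -0.0635  0.165 ]
[0.7561 0.2366 0.165 ]
[ 0.7569 -0.0656  0.165 ]
panel scene
[0.7018 0.2387 0.165 ]
[ 0.7075 -0.0661  0.165 ]
[0.7523 0.238  0.165 ]
[ 0.7535 -0.0634  0.165 ]
box lid top z=.069?
[ 0.589 -0.173  0.069]
[ 0.6069 -0.3972  0.069 ]
[ 0.4084 -0.1832  0.069 ]
[ 0.4252 -0.4077  0.069 ]
bar
[ 0.3723 -0.2591  0.068 ]
[ 0.3766 -0.3427  0.068 ]
fin y [array([0.4502, 0.2196, 0.085 ]), array([0.4787, 0.2223, 0.085 ])]
rim y [array([0.4817, 0.2658, 0.05  ]), array([0.4895, 0.1785, 0.05  ]), array([0.5822, 0.2758, 0.05  ]), array([0.5884, 0.1885, 0.05  ])]
fin g [array([ 0.4503, -0.0107,  0.085 ]), array([ 0.4826, -0.0137,  0.085 ])]
rim g [array([0.4889, 0.0296, 0.05  ]), array([ 0.4818, -0.0633,  0.05  ]), array([0.5893, 0.0193, 0.05  ]), array([ 0.5833, -0.0712,  0.05  ])]
```

```bash
cat >> h.py <<'E'
def st(tag=''):
    s=r.get_state();M=R.from_rotvec(s['ee_rot']).as_matrix()
    yw=(np.arctan2(-M[0,1],M[1,1])+np.pi/2)%np.pi-np.pi/2
    print(tag,'t%.2f'%s['clock'],'tcp',s['position'].round(4),'gp',(s['position']-M[:,2]*r.grip_point_offset).round(4),'yaw %.3f'%yw,'pitch %.3f'%np.arctan2(-M[0,2],-M[2,2]),'z',M[:,2].round(3),'F',s['force'].round(1),'T',s['torque'].round(2),'w %.3f'%s['gripper_width'],'q',s['qpos'].round(2));return s
E
python3 -c "
from h import *
st()"
cat > plan.py <<'E'
import numpy as np
from scipy import ndimage as nd
# panel occupancy in mm grid .5mm, x -60..60 z 40..175
s=.5;X=np.arange(-80,60,s);Z=np.arange(20,180,s);xx,zz=np.meshgrid(X,Z,indexing='ij')
sol=(xx>=0)&(xx<=50)&(zz<=165)
sol&=~((xx<=30)&(zz>105)&(zz<127)); sol&=~((xx>6)&(xx<=30)&(zz>105)&(zz<157))
dist=nd.distance_transform_edt(~sol)*s
def seg(a,b,n=40): t=np.linspace(0,1,n)[:,None];return np.array(a)*(1-t)+np.array(b)*t
pts=np.vstack([seg((0,-55),(0,4)),seg((0,4),(9,4)),seg((9,4),(9,28)),seg((9,28),(13,28),9),seg((13,28),(13,0)),seg((13,0),(0,0)),seg((0,4),(-4,4),5)])
TH=np.arange(0,1.0,.05);HX=np.arange(-45,6,1.);HZ=np.arange(85,130,1.)
C=np.zeros((len(TH),len(HX),len(HZ)))
for i,t in enumerate(TH):
    c,sn=np.cos(t),np.sin(t);w=np.c_[pts[:,0]*c+pts[:,1]*sn,-pts[:,0]*sn+pts[:,1]*c]
    gx=HX[:,None,None]+w[:,0];gz=HZ[None,:,None]+w[:,1]
    gx,gz=np.broadcast_arrays(gx,gz)
    C[i]=nd.map_coordinates(dist,[(gx+80)/s,(gz-20)/s],order=1,mode='nearest').min(-1)
def bottleneck(goal):
    for th in np.arange(3,0,-.1):
        L,_=nd.label(C>=th,np.ones((3,3,3)))
        g=L[goal]
        if g and (L[:,0,:]==g).any(): return th,L==g
    return None
gi=(0,np.argmin(abs(HX+1.)),np.argmin(abs(HZ-107)))
print(C[gi]);th,M=bottleneck(gi);print('bottleneck',th)
for i,t in enumerate(TH):
    if M[i].any():
        k=np.argwhere(M[i]);b=np.argmax(np.where(M[i],C[i],0));bx,bz=np.unravel_index(b,C[i].shape)
        inn=[(HX[a],HZ[b2],C[i,a,b2].round(1)) for a,b2 in k if HX[a]>-16]
        inn=sorted(inn,key=lambda q:-q[2])[:3]
        print(t.round(2),inn, [ (HZ[b2],C[i,a,b2].round(1)) for a,b2 in k if HX[a]==-20][:4])
np.save('C.npy',C)
E
python3 plan.py
```

```text
t0.10 tcp [ 0.2358 -0.6587  0.1776] gp [ 0.2358 -0.6587  0.1964] yaw 0.344 pitch 0.000 z [-0.     0.001 -1.   ] F [0.7 0.5 0.2] T [ 0.04 -0.02 -0.01] w 0.996 q [-1.26  0.38  1.73  0.    1.03 -0.03]
1.0
bottleneck 0.9999999999999982
0.0 [(np.float64(-15.0), np.float64(85.0), np.float64(2.0)), (np.float64(-15.0), np.float64(86.0), np.float64(2.0)), (np.float64(-15.0), np.float64(87.0), np.float64(2.0))] [(np.float64(85.0), np.float64(7.0)), (np.float64(86.0), np.float64(7.0)), (np.float64(87.0), np.float64(7.0)), (np.float64(88.0), np.float64(7.0))]
0.05 [(np.float64(-2.0), np.float64(108.0), np.float64(2.0)), (np.float64(-2.0), np.float64(109.0), np.float64(1.9)), (np.float64(-2.0), np.float64(110.0), np.float64(1.9))] [(np.float64(85.0), np.float64(6.0)), (np.float64(86.0), np.float64(6.0)), (np.float64(87.0), np.float64(6.1)), (np.float64(88.0), np.float64(6.1))]
0.1 [(np.float64(-2.0), np.float64(111.0), np.float64(2.7)), (np.float64(-1.0), np.float64(120.0), np.float64(2.6)), (np.float64(-2.0), np.float64(110.0), np.float64(2.5))] [(np.float64(85.0), np.float64(4.9)), (np.float64(
[... 4919 characters left out ...]
64(3.2)), (np.float64(110.0), np.float64(4.0))]
0.9 [(np.float64(-7.0), np.float64(121.0), np.float64(5.2)), (np.float64(-8.0), np.float64(121.0), np.float64(5.0)), (np.float64(-9.0), np.float64(120.0), np.float64(4.9))] [(np.float64(107.0), np.float64(1.0)), (np.float64(108.0), np.float64(1.8)), (np.float64(109.0), np.float64(2.6)), (np.float64(110.0), np.float64(3.4))]
0.95 [(np.float64(-8.0), np.float64(121.0), np.float64(5.4)), (np.float64(-9.0), np.float64(121.0), np.float64(5.2)), (np.float64(-7.0), np.float64(121.0), np.float64(5.2))] [(np.float64(108.0), np.float64(1.1)), (np.float64(109.0), np.float64(1.9)), (np.float64(110.0), np.float64(2.7)), (np.float64(111.0), np.float64(3.5))]
```

```bash
python3 -m pendant '0 .025 .025 .015 0 0 -.025;0 .025 .025 .015 0 0 -.025;0 .025 .025 .015 0 0 -.025;0 .025 .03 .01 0 0 -.025;0 .025 .03 .01 0 0 -.025;0 .025 .03 .01 0 0 -.025;0 .025 .03 .01 0 0 -.025;0 .02 .035 0 0 0 -.025;0 .02 .035 0 0 0 -.025;0 .02 .035 0 0 0 -.025'
python3 -m pendant '0 0 .04 0 0 0 0;0 0 .04 0 0 0 0;0 0 .04 0 0 0 0;0 0 .04 0 0 0 0;0 0 .04 0 0 0 0;0 0 .04 0 0 0 0;0 0 .04 0 0 0 0;0 0 .04 0 0 0 0;0 0 .04 0 0 0 0;0 0 .04 0 0 0 0'; python3 -c "
from h import *
st()"
```

```text
clock: 0.93
position: [0.4715, -0.3572, 0.2631]
ee_rot: [-3.138, -0.145, -0.0]
force: [0.4, -1.0, 0.1]
gripper_width: 1.0
clock: 1.77
position: [0.4703, 0.0428, 0.2632]
ee_rot: [-3.138, -0.147, -0.0]
force: [0.9, -0.4, -0.8]
gripper_width: 1.001
 t1.77 tcp [0.4703 0.0428 0.2632] gp [0.4703 0.0428 0.282 ] yaw 0.094 pitch -0.000 z [ 0.  0. -1.] F [ 0.9 -0.4 -0.8] T [ 0.07 -0.02 -0.06] w 1.001 q [ 0.04 -0.1   2.12  0.    1.12  1.52]
```

```bash
python3 -c "
from h import *
print(atz('top',205,315,.0),atz('top',160,322,.338),atz('top',147,185,.338),atz('top',215,282,.092), atz('top',230,295,.0))"
```

```text
[0.37130092 0.42118187 0.        ] [0.37240369 0.40962572 0.338     ] [0.61984456 0.44072542 0.338     ] [0.45042084 0.37470562 0.092     ] [0.42034187 0.35877135 0.        ]
```

```bash
python3 -m pendant '0 -.001 .035 -.01 0 0 0;0 -.001 .035 -.01 0 0 0;0 -.001 .035 -.01 0 0 0;0 -.001 .035 -.01 0 0 0;0 -.0005 .035 -.01 0 0 0;0 0 .0027 -.02 0 0 0;0 0 0 -.02 0 0 0;0 0 0 -.02 0 0 0;0 0 0 -.02 0 0 0;0 0 0 -.014 0 0 0'
python3 - <<'E'
from h import *
st()
p,d=snapshot("top");cv2.imwrite("pics/t1.png",p);p2,_=snapshot("scene");cv2.imwrite("pics/s1.png",p2)
crop(p2,290,170,410,270,6,"pics/s1c.png")
E
```

```text
clock: 2.6
position: [0.4655, 0.2184, 0.1173]
ee_rot: [3.138, 0.148, -0.003]
force: [0.0, -0.2, -0.3]
gripper_width: 0.997
 t2.60 tcp [0.4655 0.2184 0.1173] gp [0.4655 0.2185 0.1361] yaw 0.094 pitch 0.002 z [-0.002 -0.001 -1.   ] F [ 0.  -0.2 -0.3] T [-0.02 -0.04  0.04] w 0.997 q [0.39 0.18 2.14 0.   0.83 1.87]
```

View pics/s1c.png

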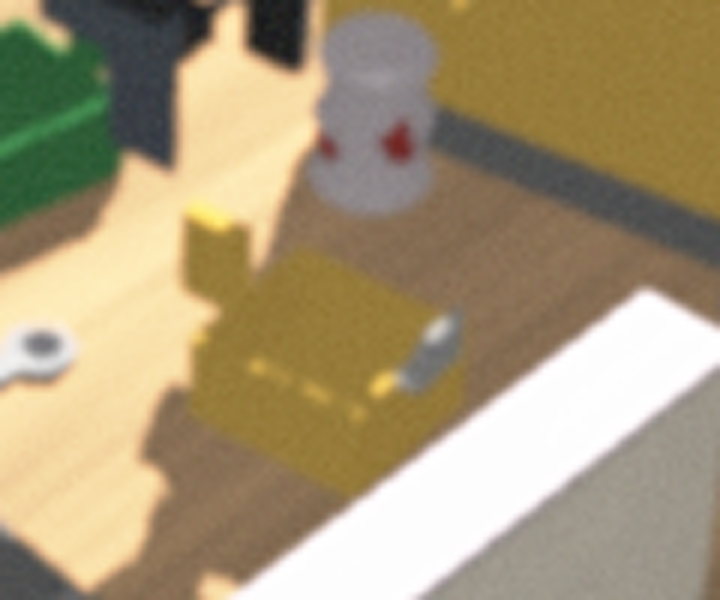

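View pics/t1.png

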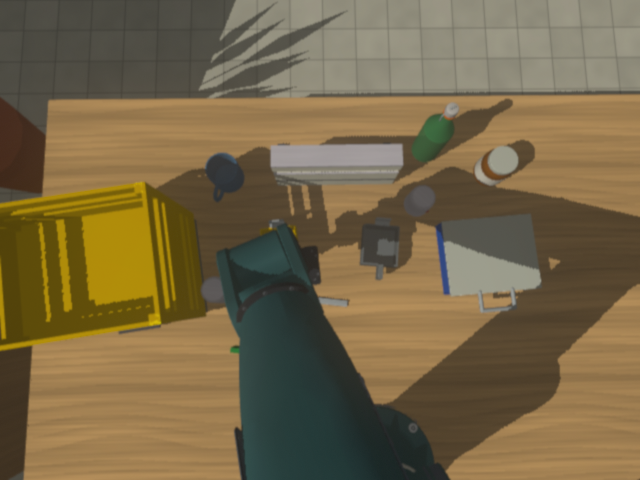

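Run:
```python
from h import *
st()
def model(o,yaw,pts): 
    c,s=np.cos(yaw),np.sin(yaw);P=np.array(pts)/1000;return np.c_[o[0]+c*P[:,0]-s*P[:,1],o[1]+s*P[:,0]+c*P[:,1],P[:,2]]
pts=[(-86,-6,85),(-50,6,85),(-86,6,85),(-50,-6,85),(-50,45,50),(-50,-45,50),(50,-45,59),(50,45,59),(63,-18,83),(63,18,83)]
for n,o,y,cr in(("Y",(.5355,.2271),.095,(290,170,6)),):
    img=cv2.imread("pics/s1c.png")
    q=((proj("scene",model(o,y,pts))+.5-np.array(cr[:2]))*cr[2]).astype(int)
    for a in q: cv2.circle(img,tuple(map(int,a)),4,(255,0,255),-1)
    cv2.imwrite("pics/s1m.png",img)
img=cv2.imread("pics/c1.png")
for o,y in(((.5355,.2271),.095),((.5358,-.0214),-.085)):
    for a in ((proj("top",model(o,y,pts))+.5-np.array((250,130)))*5): cv2.circle(img,tuple(map(int,a)),4,(255,0,255),-1)
for a in ((proj("top",[(.7045,.236,.165),(.7045,-.064,.165),(.7045,.236,.105),(.7045,-.064,.105),(.7045,.236,0),(.7045,-.064,0)])+.5-np.array((250,130)))*5): cv2.circle(img,tuple(map(int,a)),4,(0,0,255),-1)
cv2.imwrite("pics/t1m.png",img)
```

```text
t2.70 tcp [0.4648 0.218  0.1169] gp [0.4649 0.218  0.1357] yaw 0.094 pitch 0.004 z [-0.004 -0.002 -1.   ] F [-0.5  0.4 -0.1] T [ 0.03  0.01 -0.04] w 1.001 q [0.39 0.18 2.14 0.   0.83 1.87]
```

View pics/s1m.png

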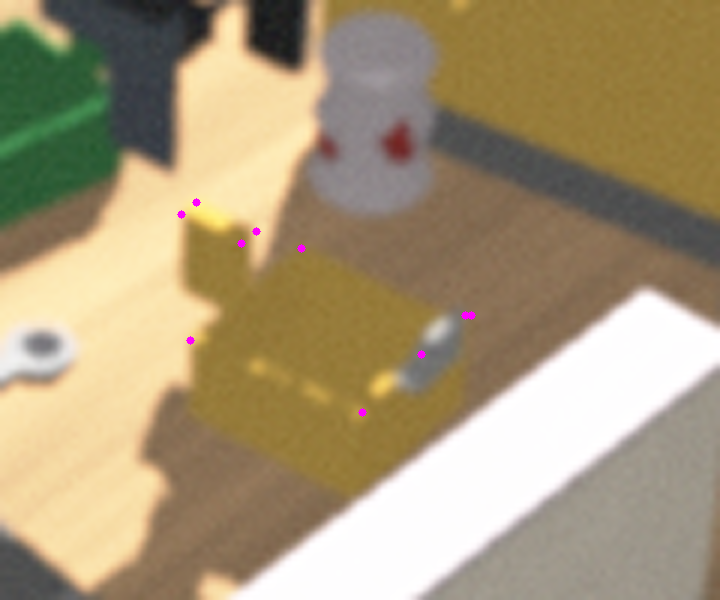

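View pics/t1m.png

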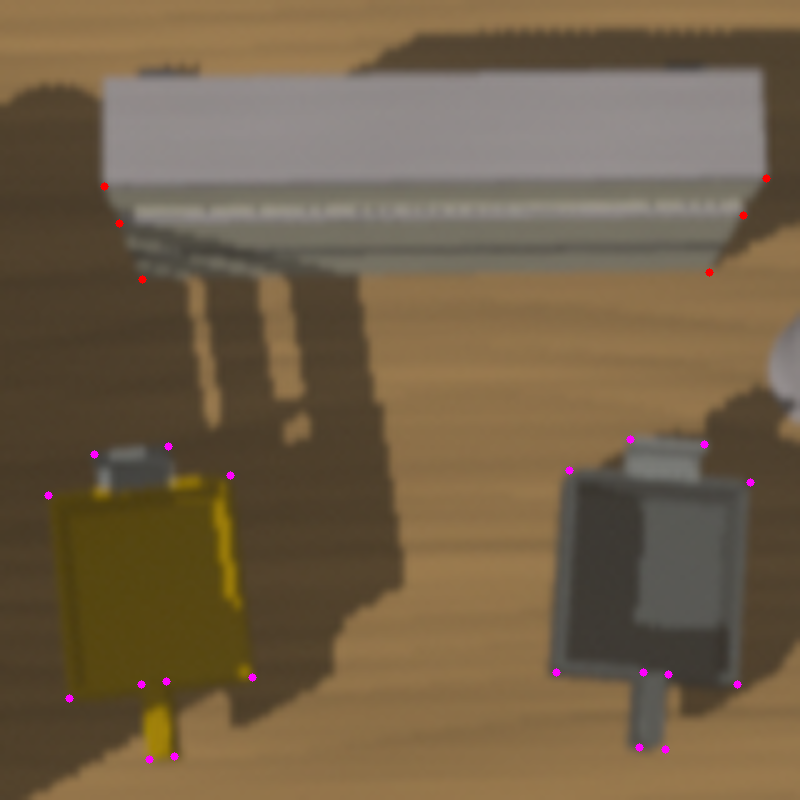

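```bash
python3 -m pendant '0 .001 .0025 -.015 0 0 0;0 0 0 -.015 0 0 0;0 0 0 -.015 0 0 0;0 0 0 -.012 0 0 0;0 0 0 -.01 0 0 0;1 0 0 0 0 0 0;1 0 0 0 0 0 0;1 0 0 0 0 0 0;1 0 0 0 0 0 0;1 0 0 0 0 0 0' 40;python3 -c "
from h import *
st()"
```

```text
clock: 3.53
position: [0.4679, 0.2213, 0.0528]
ee_rot: [-3.138, -0.147, -0.002]
force: [-0.3, 0.4, 0.7]
gripper_width: 0.663
 t3.53 tcp [0.4679 0.2213 0.0528] gp [0.4679 0.2213 0.0716] yaw 0.094 pitch -0.001 z [ 0.001  0.    -1.   ] F [-0.3  0.4  0.7] T [ 0.05 -0.02  0.05] w 0.663 q [0.4  0.29 2.15 0.   0.7  1.87]
```

```bash
python3 -m pendant '1 -.001 -.001 -.004 0 0 0;1 0 0 0 0 0 0;1 0 0 0 0 0 0;1 0 0 0 0 0 0;1 0 0 0 0 0 0;1 0 0 0 0 0 0;1 0 0 0 0 0 0;1 0 0 0 0 0 0;1 0 0 0 0 0 0;1 0 0 0 0 0 0' 50;python3 -c "
from h import *
st()"
```

```text
clock: 4.37
position: [0.4665, 0.2202, 0.0482]
ee_rot: [-3.138, -0.147, -0.0]
force: [-1.2, 0.7, -0.2]
gripper_width: 0.103
 t4.37 tcp [0.4665 0.2202 0.0482] gp [0.4665 0.2202 0.067 ] yaw 0.094 pitch -0.000 z [ 0.  0. -1.] F [-1.2  0.7 -0.2] T [ 0.03 -0.07  0.01] w 0.103 q [0.4  0.3  2.15 0.   0.69 1.87]
```

```bash
python3 -m pendant '1 0 0 0 0 0 0;1 0 0 .01 0 0 0;1 0 0 .015 0 0 0;1 0 0 .015 0 0 0;1 0 0 .02 0 0 0;1 0 0 .02 0 0 0;1 0 0 .02 0 0 0;1 0 0 .02 0 0 0;1 0 0 .01 0 0 0;1 0 0 0 0 0 0' 50;python3 - <<'E'
from h import *
st()
p,d=snapshot("top");cv2.imwrite("pics/t2.png",p);p2,_=snapshot("scene");cv2.imwrite("pics/s2.png",p2)
crop(p2,270,120,430,260,5,"pics/s2c.png")
st()
E
```

```text
clock: 5.2
position: [0.4675, 0.2206, 0.1806]
ee_rot: [-3.137, -0.147, -0.005]
force: [0.6, 0.1, -1.9]
gripper_width: 0.105
 t5.20 tcp [0.4675 0.2206 0.1806] gp [0.4675 0.2206 0.1994] yaw 0.094 pitch -0.003 z [ 0.003  0.001 -1.   ] F [ 0.6  0.1 -1.9] T [0.03 0.08 0.03] w 0.105 q [0.4  0.08 2.1  0.   0.95 1.87]
 t5.30 tcp [0.4662 0.22   0.1778] gp [0.4662 0.22   0.1966] yaw 0.094 pitch 0.000 z [-0. -0. -1.] F [-0.2  0.5 -1.3] T [-0.03  0.15  0.  ] w 0.108 q [0.4  0.09 2.1  0.   0.95 1.87]
```

View pics/s2c.png

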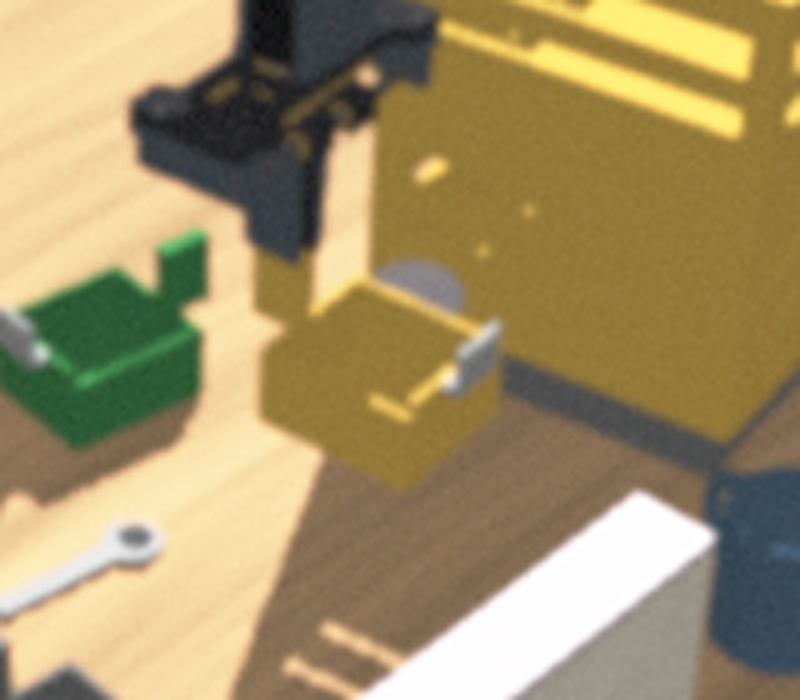

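```bash
cat >> h.py <<'E'
PX=.7045
def tgt(hx,hz,th,gx=-69.3,gz=67.):
    a=np.array([50-gx,55-gz]);c,s=np.cos(th),np.sin(th)
    H=np.array([a[0]*c+a[1]*s,-a[0]*s+a[1]*c]);T=18.8*np.array([-s,-c])
    v=np.array([hx,hz])-H+T;return np.array([PX+v[0]/1000,v[1]/1000])
def hook(gx=-69.3,gz=67.):
    s=st();M=R.from_rotvec(s['ee_rot']).as_matrix();th=np.arctan2(-M[0,2],-M[2,2]);a=tgt(0,0,th,gx,gz)
    print('theta %.3f H'%th,((s['position'][[0,2]]-a)*1000).round(1))
E
python3 -m pendant '1 0 0 .01 0 0 -.094;1 .004 -.007 .01 0 .08 0;1 .004 -.007 .01 0 .08 0;1 .004 -.007 .01 0 .08 0;1 .004 -.007 .01 0 .08 0;1 .004 -.007 .01 0 .08 0;1 .004 -.007 .01 0 .08 0;1 .004 -.007 .01 0 .08 0;1 .004 -.007 0 0 .08 0;1 .004 -.007 0 0 .08 0' 50;python3 - <<'E'
from h import *
hook()
for a in[(-45,109,.75),(-30,109,.75),(-15,109,.75),(-6,119,.75),(-4,118,.6),(-2.5,117,.45),(-2,115,.3),(-2,113,.15),(-1.5,107,0),(-1.5,105,0)]:print(a,tgt(*a).round(4))
E
```

```text
clock: 6.13
position: [0.5028, 0.1567, 0.2572]
ee_rot: [-2.938, 0.001, 1.113]
force: [0.2, -0.1, -1.9]
gripper_width: 0.102
 t6.13 tcp [0.5028 0.1567 0.2572] gp [0.5152 0.1567 0.2713] yaw -0.000 pitch 0.724 z [-0.663  0.    -0.749] F [ 0.2 -0.1 -1.9] T [ 0.1  -0.62 -0.01] w 0.102 q [0.19 0.41 1.69 0.13 1.76 1.74]
theta 0.724 H [-107.9  183.2]
(-45, 109, 0.75) [0.5676 0.1853]
(-30, 109, 0.75) [0.5826 0.1853]
(-15, 109, 0.75) [0.5976 0.1853]
(-6, 119, 0.75) [0.6066 0.1953]
(-4, 118, 0.6) [0.5982 0.1797]
(-2.5, 117, 0.45) [0.5916 0.1628]
(-2, 115, 0.3) [0.5865 0.1438]
(-2, 113, 0.15) [0.5835 0.1241]
(-1.5, 107, 0) [0.5837 0.1002]
(-1.5, 105, 0) [0.5837 0.0982]
```

```bash
python3 -m pendant '1 .006 0 -.012 0 0 0;1 .006 0 -.012 0 0 0;1 .006 0 -.012 0 0 0;1 .006 0 -.012 0 .005 0;1 .008 0 -.012 0 0 0;1 .008 0 -.01 0 0 0;1 .01 0 0 0 0 0;1 .01 0 0 0 0 0;1 0 0 0 0 0 0;1 0 0 0 0 0 0';python3 - <<'E'
from h import *
p2,_=snapshot("scene");cv2.imwrite("pics/s3.png",p2)
crop(p2,270,120,430,260,5,"pics/s3c.png")
p2,_=snapshot("top");cv2.imwrite("pics/t3.png",p2)
crop(p2,240,120,400,260,5,"pics/t3c.png")
hook()
E
```

```text
clock: 6.97
position: [0.5633, 0.1572, 0.1886]
ee_rot: [-2.938, 0.0, 1.112]
force: [-0.2, -0.1, -1.3]
gripper_width: 0.104
 t7.07 tcp [0.5625 0.1572 0.1886] gp [0.5749 0.1572 0.2027] yaw -0.000 pitch 0.724 z [-0.663  0.    -0.749] F [ 0.8  0.1 -1.7] T [ 0.   -0.6  -0.02] w 0.104 q [0.17 0.57 1.58 0.12 1.71 1.72]
theta 0.724 H [-48.2 114.6]
```

View pics/s3c.png

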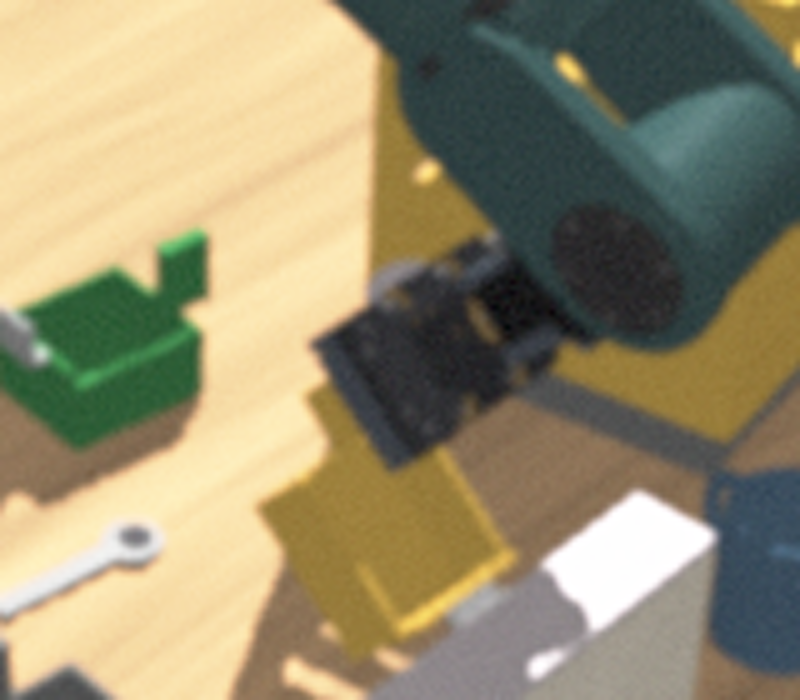

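View pics/t3c.png

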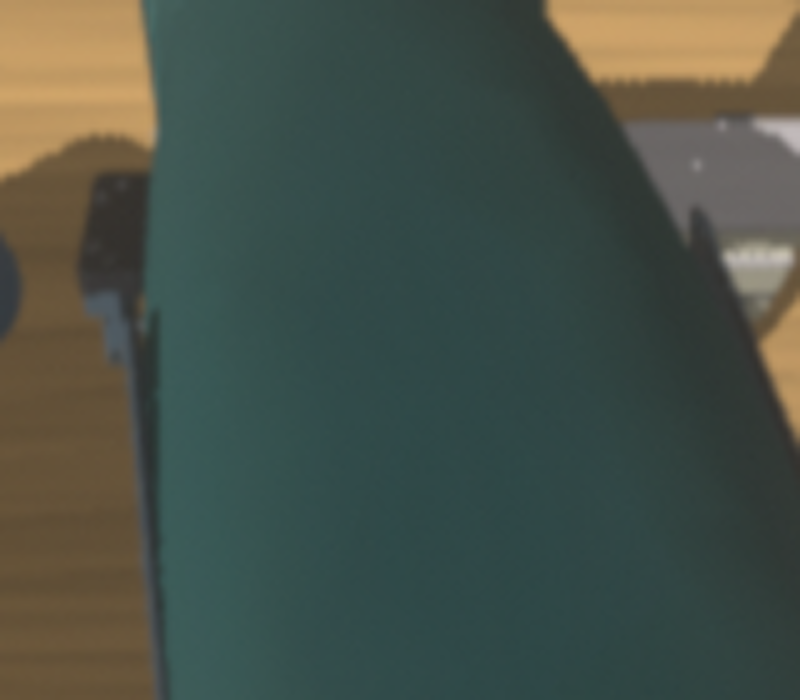

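```bash
cat >> h.py <<'E'
def overlay(img,off,sc,H,th,y,n="scene"):
    # H in panel mm
    pts=np.array([(-86,-6,85),(-86,6,85),(-50,45,50),(-50,-45,50),(50,-45,59),(50,45,59),(63,-18,83),(63,18,83),(-50,-45,0),(50,-45,0)],float)
    c,s=np.cos(th),np.sin(th);dx=pts[:,0]-50;dz=pts[:,2]-55
    P=np.c_[PX*1000+H[0]+dx*c+dz*s,y*1000+pts[:,1],H[1]-dx*s+dz*c]/1000
    for a in (proj(n,P)+.5-np.array(off))*sc: cv2.circle(img,tuple(map(int,a)),4,(255,0,255),-1)
E
python3 - <<'E'
from h import *
i=cv2.imread("pics/s3c.png");overlay(i,(270,120),5,(-48.2,114.6),.724,.1572);cv2.imwrite("pics/s3m.png",i)
E
```

```text
(no output)
```

View pics/s3m.png

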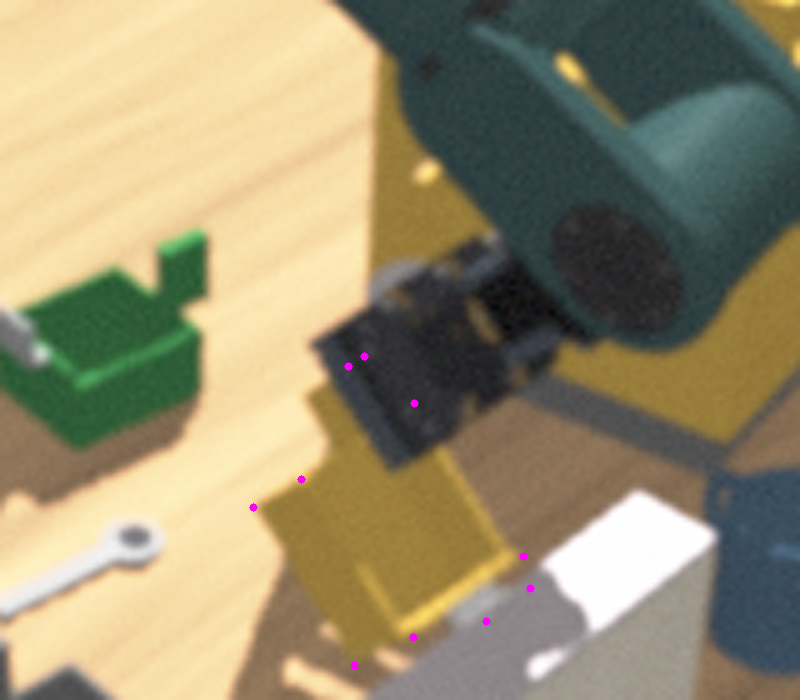

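```bash
python3 -m pendant '1 .003 0 -.0035 0 .025 0;1 .005 0 0 0 0 0;1 .005 0 0 0 0 0;1 .004 0 0 0 0 0;1 .003 0 0 0 0 0;1 .003 0 0 0 0 0;1 .003 0 0 0 0 0;1 .003 0 0 0 0 0;1 0 0 0 0 0 0;1 0 0 0 0 0 0';python3 - <<'E'
from h import *
hook()
E
```

```text
clock: 7.9
position: [0.5915, 0.1572, 0.1846]
ee_rot: [2.923, -0.0, -1.151]
force: [-0.2, 0.4, -2.2]
gripper_width: 0.107
 t7.90 tcp [0.5915 0.1572 0.1846] gp [0.6043 0.1572 0.1984] yaw -0.000 pitch 0.750 z [-0.682  0.    -0.732] F [-0.2  0.4 -2.2] T [-0.06 -0.65  0.06] w 0.107 q [0.17 0.63 1.5  0.11 1.75 1.71]
theta 0.750 H [-21.1 108.3]
```

```bash
python3 -m pendant '1 .002 0 0 0 0 0;1 .002 0 0 0 0 0;1 .002 0 .0005 0 0 0;1 .002 0 .001 0 0 0;1 .0015 0 .002 0 0 0;1 .0015 0 .002 0 0 0;1 .0015 0 .002 0 0 0;1 .0015 0 .002 0 0 0;1 .001 0 .001 0 0 0;1 0 0 0 0 0 0';python3 - <<'E'
from h import *
hook()
E
```

```text
clock: 8.73
position: [0.6067, 0.1572, 0.1954]
ee_rot: [-2.924, 0.0, 1.15]
force: [-0.0, -0.1, -2.5]
gripper_width: 0.103
 t8.73 tcp [0.6067 0.1572 0.1954] gp [0.6196 0.1572 0.2092] yaw -0.000 pitch 0.749 z [-0.681  0.    -0.732] F [-0.  -0.1 -2.5] T [ 0.02 -0.6   0.01] w 0.103 q [0.16 0.64 1.46 0.11 1.78 1.71]
theta 0.749 H [ -5.8 119.1]
```

```bash
python3 -m pendant '1 -.0028 0 -.0052 0 -.05 0;1 -.0028 0 -.0052 0 -.05 0;1 -.0029 0 -.0053 0 -.05 0;1 -.0022 0 -.0056 0 -.05 0;1 -.0022 0 -.0056 0 -.05 0;1 -.0022 0 -.0057 0 -.05 0;1 -.0017 0 -.0063 0 -.05 0;1 -.0017 0 -.0063 0 -.05 0;1 -.0017 0 -.0063 0 -.05 0;1 0 0 0 0 0 0';python3 - <<'E'
from h import *
hook()
E
```

```text
clock: 9.57
position: [0.5845, 0.1571, 0.1432]
ee_rot: [3.106, 0.0, -0.468]
force: [-0.5, 0.5, -1.2]
gripper_width: 0.098
 t9.57 tcp [0.5845 0.1571 0.1432] gp [0.5901 0.1571 0.1612] yaw 0.000 pitch 0.299 z [-0.295 -0.    -0.956] F [-0.5  0.5 -1.2] T [-0.   -0.16  0.04] w 0.098 q [0.2  0.42 1.77 0.06 1.24 1.74]
theta 0.299 H [ -4.  114.5]
```

```bash
python3 -m pendant '1 -.0002 0 -.0038 0 -.03 0;1 -.0002 0 -.0038 0 -.03 0;1 -.0002 0 -.0038 0 -.03 0;1 -.0002 0 -.0038 0 -.03 0;1 -.0002 0 -.0038 0 -.03 0;1 0 0 -.0045 0 -.03 0;1 0 0 -.0045 0 -.03 0;1 0 0 -.0045 0 -.03 0;1 0 0 -.0045 0 -.03 0;1 0 0 -.0045 0 -.03 0';python3 - <<'E'
from h import *
hook()
E
```

```text
clock: 10.4
position: [0.5854, 0.1572, 0.1022]
ee_rot: [3.141, -0.001, -0.001]
force: [0.5, -0.3, -1.3]
gripper_width: 0.103
 t10.40 tcp [0.5854 0.1572 0.1022] gp [0.5855 0.1572 0.121 ] yaw -0.000 pitch 0.000 z [-0. -0. -1.] F [ 0.5 -0.3 -1.3] T [-0.01  0.11 -0.02] w 0.103 q [ 0.22  0.34  1.96 -0.    0.85  1.8 ]
theta 0.000 H [  0.3 108.9]
```

```bash
python3 -m pendant '1 0 0 -.001 0 0 0;1 0 0 -.001 0 0 0;1 0 0 -.0005 0 0 0;1 0 0 -.0005 0 0 0;1 0 0 -.0005 0 0 0;1 0 0 -.0005 0 0 0;1 0 0 0 0 0 0;1 0 0 0 0 0 0;1 0 0 0 0 0 0;1 0 0 0 0 0 0';python3 - <<'E'
from h import *
hook()
p2,_=snapshot("scene");cv2.imwrite("pics/s4.png",p2)
crop(p2,270,120,430,260,5,"pics/s4c.png")
E
```

```text
clock: 11.23
position: [0.5853, 0.1571, 0.0982]
ee_rot: [-3.142, 0.0, -0.0]
force: [-1.8, 0.8, 0.2]
gripper_width: 0.106
 t11.23 tcp [0.5853 0.1571 0.0982] gp [0.5853 0.1571 0.117 ] yaw -0.000 pitch -0.000 z [ 0.  0. -1.] F [-1.8  0.8  0.2] T [0.16 0.39 0.  ] w 0.106 q [0.22 0.34 1.96 0.   0.84 1.79]
theta -0.000 H [1.00e-01 1.05e+02]
```

View pics/s4c.png

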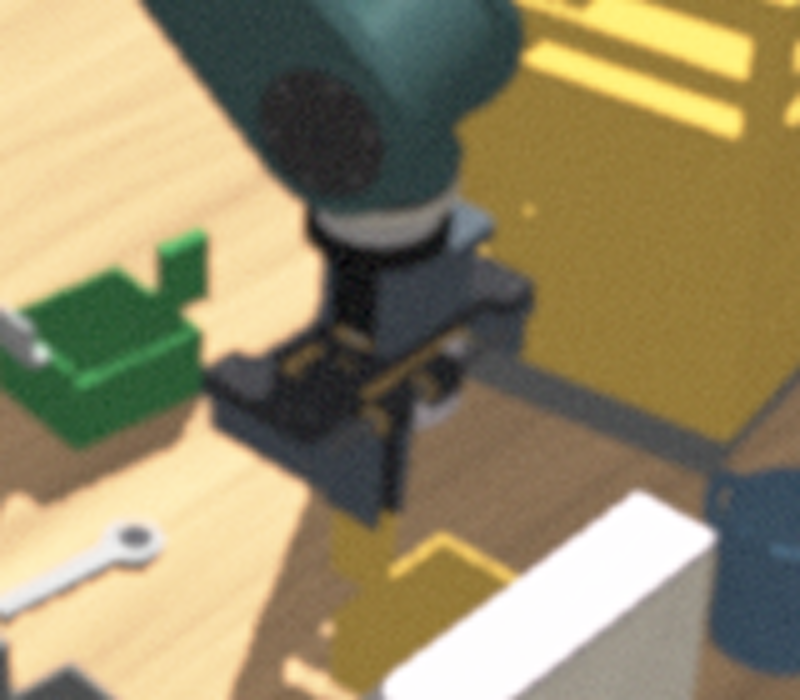

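```bash
python3 -m pendant '1 0 0 -.0005 0 0 0;1 0 0 0 0 0 0;0.7 0 0 0 0 0 0;0.6 0 0 0 0 0 0;0.5 0 0 0 0 0 0;.5 0 0 0 0 0 0;.5 0 0 0 0 0 0;.5 0 0 0 0 0 0;.5 0 0 0 0 0 0;.5 0 0 0 0 0 0';python3 -m pendant '.5 0 0 .01 0 0 0;.5 0 0 .02 0 0 0;.5 0 0 .03 0 0 0;.5 0 0 .04 0 0 0;.5 0 0 .04 0 0 0;.3 -.02 -.01 .03 0 0 0;0 -.03 -.02 .02 0 0 0;0 -.03 -.025 0 0 0 0;0 -.03 -.025 0 0 0 0;0 0 -.03 0 0 0 0';python3 - <<'E'
from h import *
st()
p2,_=snapshot("scene");cv2.imwrite("pics/s5.png",p2)
crop(p2,230,180,430,330,4,"pics/s5c.png")
p2,d=snapshot("top");cv2.imwrite("pics/t5.png",p2);np.save("pics/t5.npy",d);
crop(p2,250,130,410,290,5,"pics/t5c.png")
E
```

```text
clock: 12.12
position: [0.5853, 0.1571, 0.0976]
ee_rot: [-3.142, 0.0, -0.0]
force: [0.2, 0.0, 0.7]
gripper_width: 0.501
clock: 12.95
position: [0.4713, 0.047, 0.2884]
ee_rot: [-3.141, -0.002, -0.001]
force: [1.2, -0.5, -0.1]
gripper_width: 0.83
 t12.95 tcp [0.4713 0.047  0.2884] gp [0.4712 0.0469 0.3072] yaw 0.001 pitch -0.000 z [ 0.  0. -1.] F [ 1.2 -0.5 -0.1] T [ 0.01 -0.04  0.  ] w 0.830 q [ 0.05 -0.12  2.09  0.    1.17  1.62]
```

View pics/s5c.png

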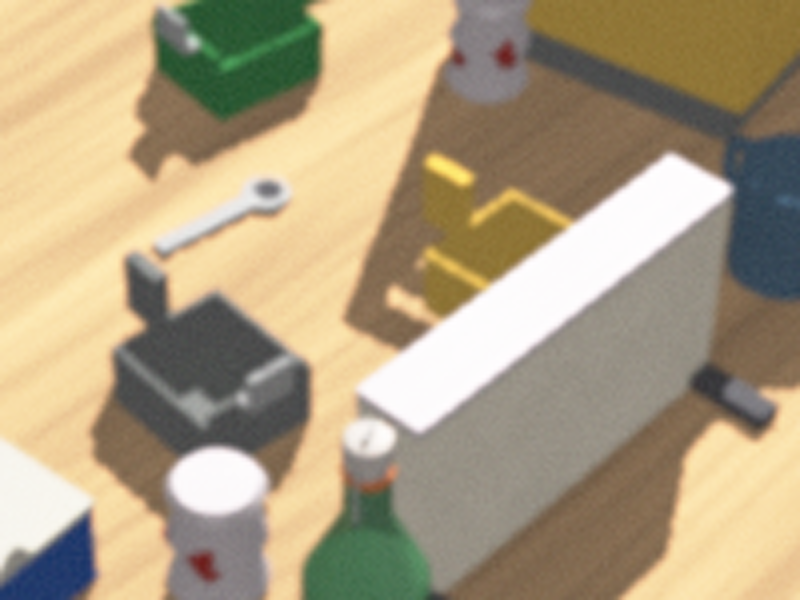

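View pics/t5c.png

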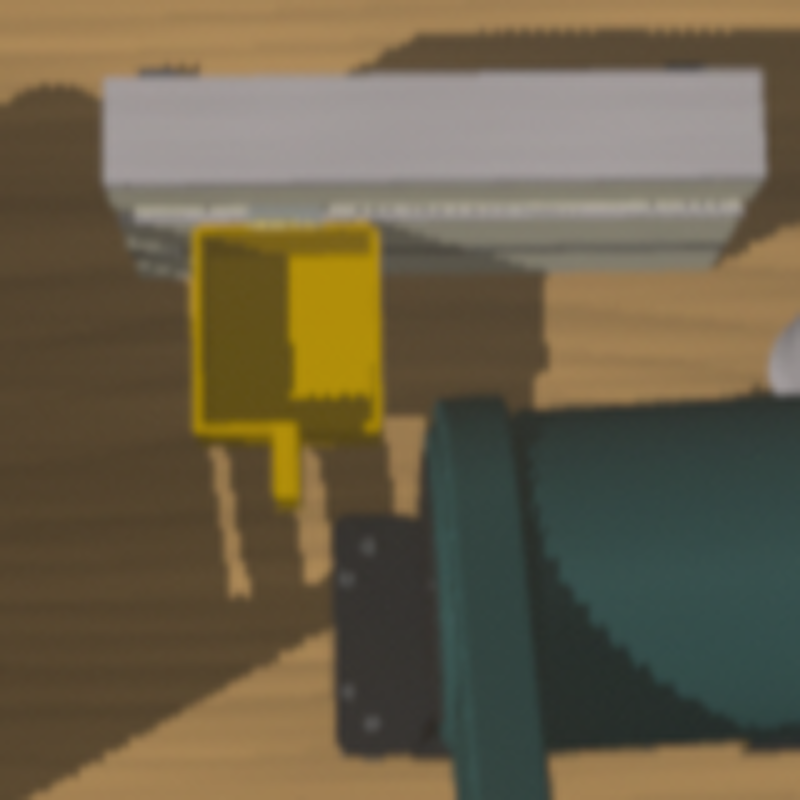

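```bash
python3 -m pendant '0 -.001 -.012 -.005 0 0 -.03;0 -.001 -.012 -.01 0 0 -.03;0 -.001 -.012 -.02 0 0 -.03;0 -.001 -.012 -.025 0 0 0;0 -.001 -.012 -.03 0 0 0;0 0 0 -.03 0 0 0;0 0 0 -.025 0 0 0;0 0 0 -.02 0 0 0;0 0 0 -.01 0 0 0;0 0 0 0 0 0 0';python3 - <<'E'
from h import *
st()
p2,_=snapshot("scene");cv2.imwrite("pics/s6.png",p2)
crop(p2,220,180,340,300,5,"pics/s6c.png")
E
```

```text
clock: 13.88
position: [0.4693, -0.0125, 0.1112]
ee_rot: [-3.138, 0.141, 0.005]
force: [-0.6, 0.5, 0.5]
gripper_width: 1.0
 t13.88 tcp [ 0.4693 -0.0125  0.1112] gp [ 0.4694 -0.0125  0.13  ] yaw -0.090 pitch 0.003 z [-0.003  0.    -1.   ] F [-0.6  0.5  0.5] T [ 0.02  0.   -0.  ] w 1.000 q [-0.08  0.12  2.22  0.    0.81  1.58]
```

View pics/s6c.png

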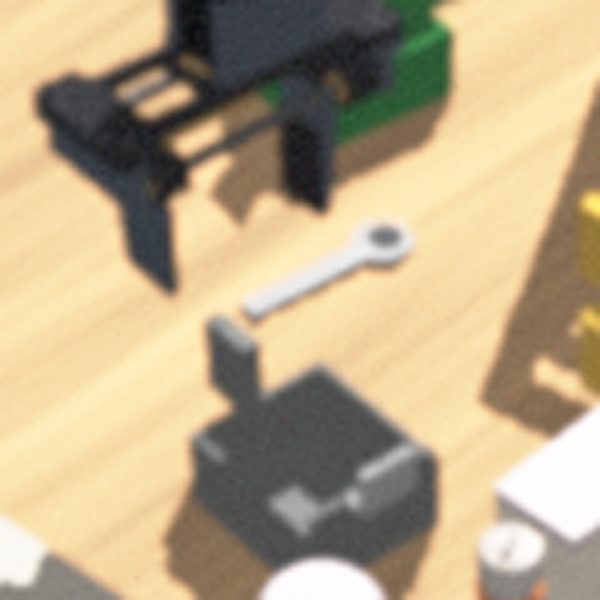

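```bash
python3 -m pendant '0 -.001 -.001 -.015 0 0 0;0 0 0 -.015 0 0 0;0 0 0 -.015 0 0 0;0 0 0 -.01 0 0 0;0 0 0 -.009 0 0 0;.5 0 0 0 0 0 0;1 0 0 0 0 0 0;1 0 0 0 0 0 0;1 0 0 0 0 0 0;1 0 0 0 0 0 0' 50;python3 - <<'E'
from h import *
st()
E
```

```text
clock: 14.77
position: [0.4697, -0.0139, 0.0493]
ee_rot: [3.138, -0.142, 0.002]
force: [-0.7, -0.0, -0.1]
gripper_width: 0.669
 t14.77 tcp [ 0.4697 -0.0139  0.0493] gp [ 0.4697 -0.0139  0.0681] yaw -0.090 pitch -0.001 z [ 0.001 -0.    -1.   ] F [-0.7 -0.  -0.1] T [ 0.02  0.03 -0.02] w 0.669 q [-0.08  0.23  2.24  0.    0.67  1.58]
```

```bash
python3 -m pendant '1 -.003 0 -.001 0 0 0;1 0 0 0 0 0 0;1 0 0 0 0 0 0;1 0 0 0 0 0 0;1 0 0 0 0 0 0;1 0 0 0 0 0 0;1 0 0 0 0 0 0;1 0 0 0 0 0 0;1 0 0 0 0 0 0;1 0 0 0 0 0 0' 50;python3 - <<'E'
from h import *
st()
E
```

```text
clock: 15.6
position: [0.4662, -0.0139, 0.0476]
ee_rot: [-3.138, 0.142, 0.0]
force: [-0.0, -0.1, -1.1]
gripper_width: 0.114
 t15.60 tcp [ 0.4662 -0.0139  0.0476] gp [ 0.4662 -0.0139  0.0664] yaw -0.090 pitch 0.000 z [-0.  0. -1.] F [-0.  -0.1 -1.1] T [ 0.03 -0.06  0.02] w 0.114 q [-0.08  0.23  2.25  0.    0.66  1.58]
```

```bash
python3 -m pendant '1 0 0 .01 0 0 0;1 0 0 .015 0 0 0;1 0 0 .02 0 0 0;1 0 0 .025 0 0 0;1 0 .004 .03 0 0 .03;1 0 .005 .03 0 0 .03;1 .002 .006 .03 0 0 .03;1 .004 .008 .03 0 .05 0;1 .004 .008 .01 0 .08 0;1 .004 .008 0 0 .08 0';python3 -m pendant '1 .004 0 0 0 .08 0;1 .004 0 0 0 .08 0;1 .004 0 0 0 .08 0;1 .004 0 0 0 .08 0;1 .004 0 0 0 .08 0;1 .004 0 0 0 .08 0;1 .004 0 0 0 .06 0;1 0 0 0 0 0 0;1 0 0 0 0 0 0;1 0 0 0 0 0 0';python3 - <<'E'
from h import *
hook(-69.9,66.4)
print(tgt(-45,109,.75,-69.9,66.4),tgt(-21,109,.75,-69.9,66.4))
E
```

```text
clock: 16.43
position: [0.4817, 0.0255, 0.2523]
ee_rot: [3.125, -0.0, -0.325]
force: [0.3, -1.1, -1.1]
gripper_width: 0.114
clock: 17.27
position: [0.508, 0.0252, 0.2481]
ee_rot: [2.924, -0.0, -1.148]
force: [0.8, 0.1, -1.1]
gripper_width: 0.116
 t17.27 tcp [0.508  0.0252 0.2481] gp [0.5208 0.0252 0.2619] yaw -0.000 pitch 0.748 z [-0.68  -0.    -0.733] F [ 0.8  0.1 -1.1] T [-0.01 -0.54 -0.02] w 0.116 q [0.   0.41 1.71 0.   1.77 1.57]
theta 0.748 H [-103.5  172. ]
[0.56672638 0.18531399] [0.59072638 0.18531399]
```

```bash
python3 -m pendant '1 .006 0 -.012 0 0 0;1 .006 0 -.012 0 0 0;1 .006 0 -.012 0 0 0;1 .006 0 -.012 0 0 0;1 .008 0 -.01 0 0 0;1 .008 0 -.005 0 0 0;1 .01 0 0 0 0 0;1 .009 0 0 0 0 0;1 0 0 0 0 0 0;1 0 0 0 0 0 0';python3 - <<'E'
from h import *
p2,_=snapshot("scene");cv2.imwrite("pics/s7.png",p2)
hook(-69.9,66.4)
crop(p2,230,180,390,320,5,"pics/s7c.png")
i=cv2.imread("pics/s7c.png");overlay(i,(230,180),5,(-45,109),.75,.0252);cv2.imwrite("pics/s7m.png",i)
E
```

```text
clock: 18.1
position: [0.568, 0.0251, 0.185]
ee_rot: [2.924, -0.0, -1.149]
force: [-0.0, 1.0, -1.8]
gripper_width: 0.111
 t18.15 tcp [0.5675 0.0252 0.185 ] gp [0.5803 0.0252 0.1987] yaw -0.000 pitch 0.750 z [-0.681 -0.    -0.732] F [-0.4  0.2 -1. ] T [ 0.06 -0.6   0.02] w 0.111 q [0.   0.57 1.59 0.   1.72 1.57]
theta 0.750 H [-44.2 108.7]
```

View pics/s7m.png

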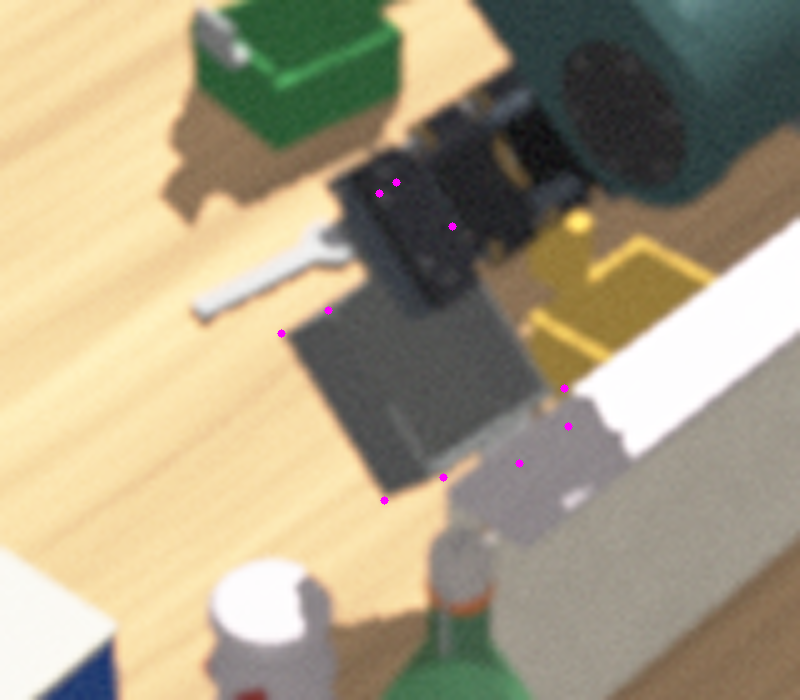

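```bash
python3 -m pendant '1 .004 0 0 0 0 0;1 .004 0 0 0 0 0;1 .003 0 0 0 0 0;1 .003 0 0 0 0 0;1 .003 0 0 0 0 0;1 .003 0 0 0 0 0;1 .003 0 0 0 0 0;1 0 0 0 0 0 0;1 0 0 0 0 0 0;1 0 0 0 0 0 0';python3 - <<'E'
from h import *
hook(-69.9,66.4)
E
```

```text
clock: 18.98
position: [0.5901, 0.0251, 0.1846]
ee_rot: [2.923, -0.0, -1.151]
force: [0.2, -0.3, -1.6]
gripper_width: 0.113
 t18.98 tcp [0.5901 0.0251 0.1846] gp [0.603  0.0251 0.1983] yaw -0.000 pitch 0.750 z [-0.682 -0.    -0.732] F [ 0.2 -0.3 -1.6] T [-0.   -0.64  0.04] w 0.113 q [0.   0.61 1.54 0.   1.75 1.57]
theta 0.750 H [-21.6 108.2]
```

```bash
python3 -m pendant '1 .002 0 0 0 0 0;1 .002 0 0 0 0 0;1 .002 0 .0005 0 0 0;1 .002 0 .001 0 0 0;1 .0015 0 .002 0 0 0;1 .0015 0 .002 0 0 0;1 .0015 0 .002 0 0 0;1 .0015 0 .002 0 0 0;1 .0015 0 .001 0 0 0;1 0 0 0 0 0 0';python3 - <<'E'
from h import *
hook(-69.9,66.4)
E
```

```text
clock: 19.82
position: [0.6061, 0.0252, 0.1955]
ee_rot: [2.924, -0.0, -1.15]
force: [0.5, -0.3, -0.7]
gripper_width: 0.111
 t19.82 tcp [0.6061 0.0252 0.1955] gp [0.6189 0.0252 0.2092] yaw -0.000 pitch 0.749 z [-0.681 -0.    -0.732] F [ 0.5 -0.3 -0.7] T [ 0.02 -0.62  0.06] w 0.111 q [0.   0.62 1.5  0.   1.77 1.57]
theta 0.749 H [ -5.5 119.2]
```

```bash
python3 -m pendant '1 -.0028 0 -.0052 0 -.05 0;1 -.0028 0 -.0052 0 -.05 0;1 -.0029 0 -.0053 0 -.05 0;1 -.0021 0 -.0056 0 -.05 0;1 -.0021 0 -.0056 0 -.05 0;1 -.0021 0 -.0057 0 -.05 0;1 -.0015 0 -.0063 0 -.05 0;1 -.0015 0 -.0063 0 -.05 0;1 -.0015 0 -.0063 0 -.05 0;1 0 0 0 0 0 0';python3 - <<'E'
from h import *
hook(-69.9,66.4)
E
python3 -m pendant '1 -.0001 0 -.0038 0 -.03 0;1 -.0001 0 -.0038 0 -.03 0;1 -.0001 0 -.0038 0 -.03 0;1 -.0001 0 -.0038 0 -.03 0;1 -.0001 0 -.0038 0 -.03 0;1 0 0 -.0045 0 -.03 0;1 0 0 -.0045 0 -.03 0;1 0 0 -.0045 0 -.03 0;1 0 0 -.0045 0 -.03 0;1 0 0 -.0045 0 -.03 0';python3 - <<'E'
from h import *
hook(-69.9,66.4)
E
```

```text
clock: 20.65
position: [0.5848, 0.0252, 0.1432]
ee_rot: [3.106, -0.0, -0.468]
force: [0.9, 0.4, -1.5]
gripper_width: 0.114
 t20.65 tcp [0.5848 0.0252 0.1432] gp [0.5903 0.0252 0.1612] yaw -0.000 pitch 0.299 z [-0.295 -0.    -0.956] F [ 0.9  0.4 -1.5] T [ 0.02 -0.13  0.01] w 0.114 q [0.   0.4  1.81 0.   1.23 1.57]
theta 0.299 H [ -3.  114.9]
clock: 21.48
position: [0.5848, 0.0251, 0.1018]
ee_rot: [3.141, -0.0, -0.005]
force: [-10.3, -2.3, 1.9]
gripper_width: 0.113
 t21.48 tcp [0.5848 0.0251 0.1018] gp [0.5849 0.0251 0.1206] yaw -0.000 pitch 0.003 z [-0.003 -0.    -1.   ] F [-10.3  -2.3   1.9] T [-0.45  2.23 -0.  ] w 0.113 q [ 0.    0.31  2.   -0.    0.84  1.57]
theta 0.003 H [  0.2 108.8]
```

```bash
python3 -m pendant '1 -.001 0 0 0 0 0;1 -.0005 0 -.001 0 0 0;1 0 0 -.001 0 0 0;1 0 0 -.0005 0 0 0;1 0 0 -.0005 0 0 0;1 0 0 -.0005 0 0 0;1 0 0 0 0 0 0;1 0 0 0 0 0 0;1 0 0 0 0 0 0;1 0 0 0 0 0 0';python3 - <<'E'
from h import *
hook(-69.9,66.4)
E
```

```text
clock: 22.32
position: [0.5844, 0.0252, 0.0986]
ee_rot: [-3.142, 0.0, 0.0]
force: [-4.5, 0.1, 0.2]
gripper_width: 0.114
 t22.32 tcp [0.5844 0.0252 0.0986] gp [0.5844 0.0252 0.1174] yaw -0.000 pitch 0.000 z [-0.  0. -1.] F [-4.5  0.1  0.2] T [0.01 0.87 0.02] w 0.114 q [0.   0.31 2.   0.   0.83 1.57]
theta 0.000 H [ -0.2 106. ]
```

```bash
python3 -m pendant '1 -.0005 0 -.0005 0 0 0;1 0 0 -.0005 0 0 0;1 0 0 0 0 0 0;.7 0 0 0 0 0 0;.6 0 0 0 0 0 0;.5 0 0 0 0 0 0;.5 0 0 0 0 0 0;.5 0 0 0 0 0 0;.5 0 0 0 0 0 0;.5 0 0 0 0 0 0';python3 -m pendant '.5 0 0 .01 0 0 0;.5 0 0 .02 0 0 0;.5 0 0 .03 0 0 0;.5 0 0 .04 0 0 0;.5 0 0 .04 0 0 0;.5 -.02 -.02 .01 0 0 0;.4 -.02 -.03 0 0 0 0;.4 -.02 -.03 0 0 0 0;.4 -.02 -.03 0 0 0 0;.4 -.02 -.03 0 0 0 0';python3 - <<'E'
from h import *
st()
p2,_=snapshot("scene");cv2.imwrite("pics/s8.png",p2)
crop(p2,230,180,430,330,4,"pics/s8c.png")
p2,d=snapshot("top");cv2.imwrite("pics/t8.png",p2);np.save("pics/t8.npy",d);
crop(p2,250,130,410,290,5,"pics/t8c.png")
E
```

```text
clock: 23.15
position: [0.584, 0.0251, 0.0977]
ee_rot: [3.142, -0.0, 0.0]
force: [-0.7, 0.3, -0.3]
gripper_width: 0.5
clock: 23.98
position: [0.4829, -0.1158, 0.2486]
ee_rot: [3.141, 0.001, 0.002]
force: [1.7, -0.4, 0.7]
gripper_width: 0.597
 t23.98 tcp [ 0.4829 -0.1158  0.2486] gp [ 0.4828 -0.1158  0.2674] yaw 0.000 pitch -0.001 z [ 0.001 -0.    -1.   ] F [ 1.7 -0.4  0.7] T [ 0.03 -0.03  0.02] w 0.597 q [-0.28 -0.04  2.09 -0.    1.09  1.29]
```

View pics/s8c.png

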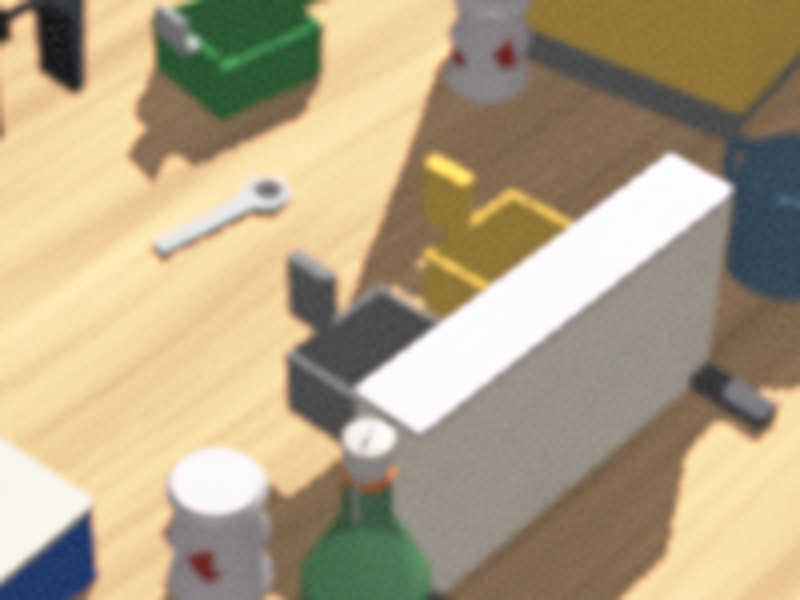

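View pics/t8c.png

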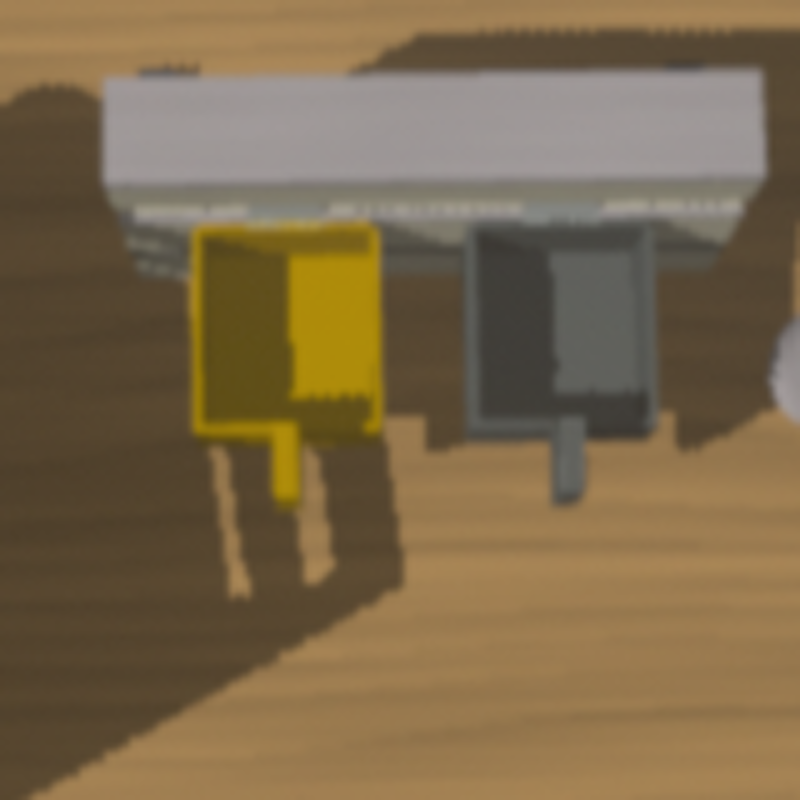

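Run:
```python
from h import *
W=cloud("top",np.load("pics/t8.npy"))
def at(x,y): u,v=x/5+250,y/5+130;return np.nanmedian(W[int(v)-1:int(v)+2,int(u)-1:int(u)+2].reshape(-1,3),0).round(4)
for q in[(285,485),(568,485),(230,280),(340,280),(230,390),(340,390),(510,280),(610,280),(510,390),(610,370),(372,260),(372,400),(472,260),(472,400),(645,260),(645,400)]:print(q,at(*q))
for y in(.157,.0252):
  P=np.array([(.7045,y+s*.045,.109+0) for s in(-1,1)]+[(.6045,y+s*.045,.1) for s in(-1,1)]+[(.5685,y,.135)])
  print((proj("top",P)+.5-np.array((250,130)))*5)
```

```text
(285, 485) [0.5714 0.1565 0.1303]
(568, 485) [0.5693 0.0275 0.1309]
(230, 280) [0.6875 0.1853 0.0547]
(340, 280) [0.6874 0.1302 0.0533]
(230, 390) [0.6331 0.1858 0.0522]
(340, 390) [0.6323 0.1311 0.0506]
(510, 280) [0.6868 0.0445 0.0542]
(610, 280) [ 0.6856 -0.0057  0.0537]
(510, 390) [0.6305 0.0458 0.0525]
(610, 370) [ 0.6401 -0.0047  0.0516]
(372, 260) [0.687  0.1153 0.1008]
(372, 400) [0.6236 0.1161 0.0534]
(472, 260) [0.6872 0.0671 0.0967]
(472, 400) [0.619  0.0686 0.0972]
(645, 260) [ 0.685  -0.0173  0.0998]
(645, 400) [ 0.6175 -0.0167  0.0884]
[[378.76263322 218.30365362]
 [190.28906629 220.70956937]
 [382.24125683 427.53777798]
 [193.11151647 430.35174626]
 [285.95963376 491.97876801]]
[[653.48324593 214.79677113]
 [466.05485368 217.18934495]
 [657.91378764 423.43618214]
 [469.83653027 426.23449104]
 [573.00891542 487.52544749]]
```

```bash
python3 -m pendant '.6 -.007 -.013 -.007 0 0 .12;.6 -.007 -.013 -.007 0 0 .12;.6 -.007 -.013 -.007 0 0 .12;.6 -.007 -.013 -.007 0 0 .12;.6 -.007 -.013 -.007 0 0 .12;.6 -.007 -.013 -.007 0 0 .12;.6 -.007 -.013 -.007 0 0 .12;.6 -.007 -.013 -.007 0 0 .12;.6 -.007 -.013 -.007 0 0 .12;.6 -.007 -.013 -.007 0 0 .12' 10;python3 -m pendant '.6 -.007 -.013 -.007 0 0 .12;.6 -.007 -.013 -.007 0 0 .12;.6 -.007 -.013 -.007 0 0 .12;.6 -.007 -.008 -.007 0 0 .075;.6 -.007 -.005 -.007 0 0 0;.6 -.003 0 0 0 0 0;.6 0 0 0 0 0 0;.6 0 0 0 0 0 0;.6 0 0 0 0 0 0;.6 0 0 0 0 0 0';python3 - <<'E'
from h import *
st()
p2,d=snapshot("scene");cv2.imwrite("pics/s9.png",p2)
crop(p2,100,220,260,360,5,"pics/s9c.png")
cc=[atz("scene",u,v,.0) for u,v in[(248,402),(320,374)]];print(cc)
E
```

```text
clock: 24.92
position: [0.414, -0.2453, 0.178]
ee_rot: [2.587, 1.781, 0.001]
force: [-0.6, -0.4, -0.5]
gripper_width: 0.4
clock: 25.75
position: [0.3765, -0.2967, 0.1431]
ee_rot: [2.149, 2.291, 0.0]
force: [0.3, 0.0, -0.8]
gripper_width: 0.398
 t25.75 tcp [ 0.3765 -0.2967  0.1431] gp [ 0.3765 -0.2967  0.1619] yaw -1.507 pitch -0.001 z [ 0.001 -0.    -1.   ] F [ 0.3  0.  -0.8] T [-0.04 -0.13  0.03] w 0.398 q [-0.72  0.08  2.19  0.    0.87 -0.78]
[array([ 0.74671706, -0.33556823,  0.        ]), array([ 0.81109224, -0.17058609,  0.        ])]
```

View pics/s9c.png

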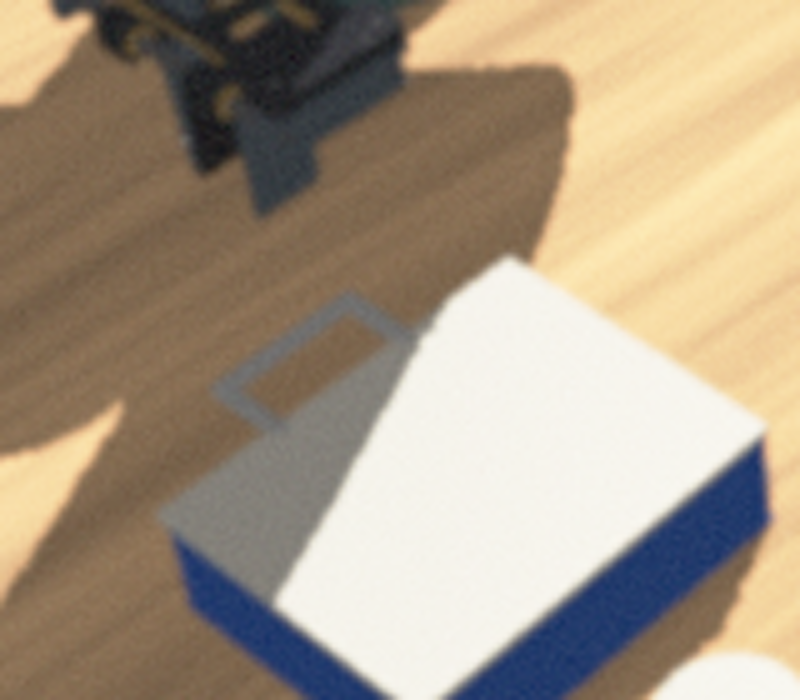

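Run:
```python
from h import *
for u,v in[(222,388),(350,302),(286,345)]: print(atz("scene",u/5+100-.4,v/5+220-.4,.067))
```

```text
[ 0.37548191 -0.33930743  0.067     ]
[ 0.37186054 -0.26014571  0.067     ]
[ 0.37369912 -0.30033632  0.067     ]
```

```bash
python3 -m pendant '.6 -.002 -.0035 -.015 0 0 0;.6 -.001 0 -.02 0 0 0;.6 0 0 -.02 0 0 0;.6 0 0 -.015 0 0 0;.6 0 0 -.012 0 0 0;.6 0 0 -.008 0 0 0;.6 0 0 -.005 0 0 0;.6 0 0 0 0 0 0;.6 0 0 0 0 0 0;.6 0 0 0 0 0 0' 10;python3 -m pendant '.9 0 0 0 0 0 0;1 0 0 0 0 0 0;1 0 0 0 0 0 0;1 0 0 0 0 0 0;1 0 0 0 0 0 0;1 0 0 0 0 0 0;1 0 0 0 0 0 0;1 0 0 0 0 0 0;1 0 0 0 0 0 0;1 0 0 0 0 0 0' 15;python3 - <<'E'
from h import *
st()
E
```

```text
clock: 26.63
position: [0.3734, -0.3007, 0.0483]
ee_rot: [2.148, 2.291, 0.0]
force: [-0.4, 0.5, -0.7]
gripper_width: 0.396
clock: 27.47
position: [0.3729, -0.3004, 0.0476]
ee_rot: [-2.149, -2.291, -0.0]
force: [-0.5, 0.1, 0.0]
gripper_width: 0.006
 t27.47 tcp [ 0.3729 -0.3004  0.0476] gp [ 0.3729 -0.3004  0.0664] yaw -1.507 pitch -0.000 z [ 0.  0. -1.] F [-0.5  0.1  0. ] T [ 0.01 -0.14 -0.01] w 0.006 q [-0.73  0.25  2.22  0.    0.67 -0.79]
```

Run:
```python
from h import *
p2,d=snapshot("scene");cv2.imwrite("pics/s10.png",p2)
crop(p2,100,220,260,360,5,"pics/s10c.png")
p2,d=snapshot("top");cv2.imwrite("pics/t10.png",p2);W=cloud("top",d)
crop(p2,420,220,560,340,5,"pics/t10c.png")
```

```text
(no output)
```

View pics/s10c.png

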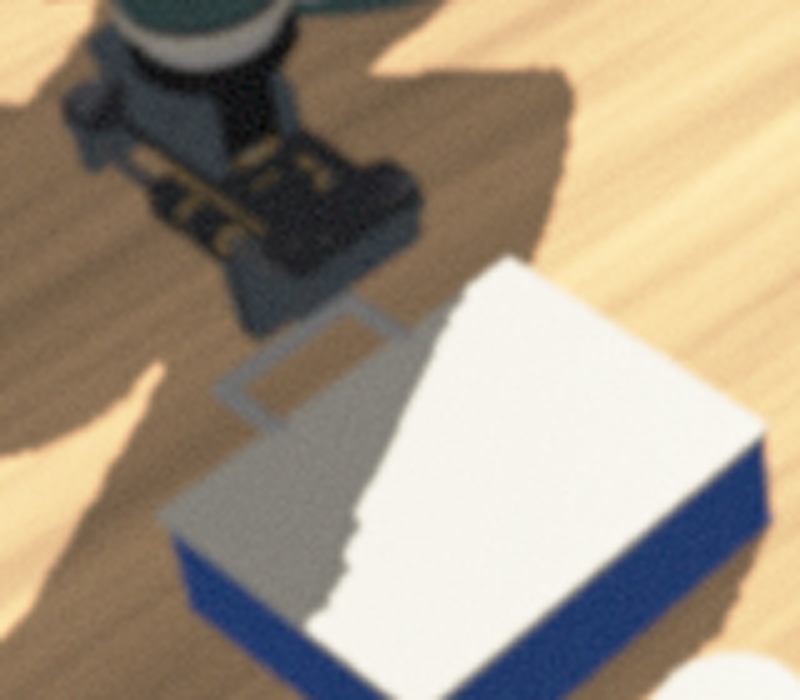

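View pics/t10c.png

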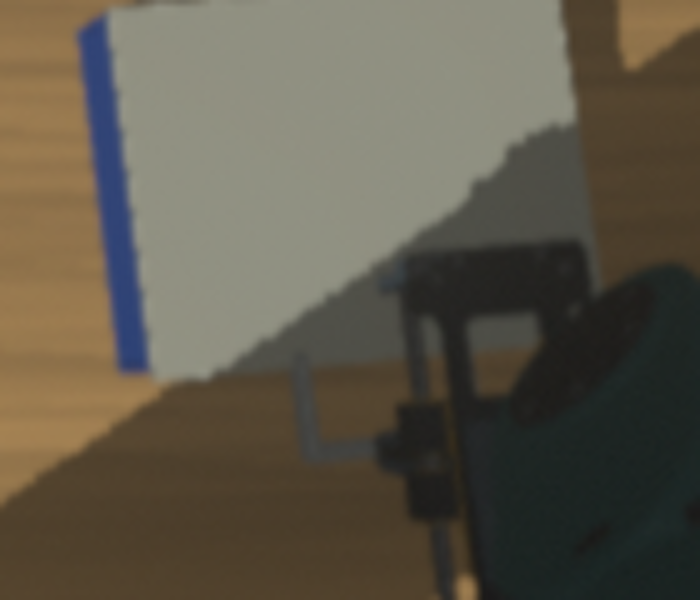

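Run:
```python
from h import *
for P in[(.3729,-.3004,.0476),(.3735,-.2997,.067),(.3735,-.2997,.085)]: print(P,(proj("scene",P)+.5-np.array((100,220)))*5,(proj("top",P)+.5-np.array((420,220)))*5)
W=cloud("top",np.load("pics/top0.npy"))
# bar depth pts (initial)
for v in range(306,314):
    for u in(486,495,505,512): print(W[v,u].round(3),end=' ')
    print()
```

```text
(0.3729, -0.3004, 0.0476) [[291.54311068 371.79106379]] [[378.75476858 448.86009764]]
(0.3735, -0.2997, 0.067) [[287.32710459 344.6388753 ]] [[393.04989927 448.73044616]]
(0.3735, -0.2997, 0.085) [[281.59381598 319.16556684]] [[408.22544308 449.7657712 ]]
[ 0.38  -0.295  0.003] [ 0.38  -0.319  0.001] [ 0.379 -0.345  0.001] [ 0.381 -0.334  0.067] 
[ 0.378 -0.295  0.002] [ 0.377 -0.319  0.   ] [ 0.379 -0.315  0.071] [ 0.378 -0.332  0.071] 
[ 0.375 -0.296 -0.002] [ 0.377 -0.292  0.069] [ 0.376 -0.315  0.071] [ 0.376 -0.333  0.069] 
[ 0.375 -0.269  0.071] [ 0.374 -0.291  0.07 ] [ 0.374 -0.315  0.072] [ 0.374 -0.329  0.078] 
[ 0.372 -0.269  0.07 ] [ 0.372 -0.289  0.074] [ 0.371 -0.315  0.069] [ 0.368 -0.364 -0.003] 
[nan nan nan] [ 0.37  -0.291  0.07 ] [ 0.366 -0.343  0.002] [ 0.366 -0.362  0.001] 
[ 0.368 -0.27   0.068] [ 0.364 -0.318 -0.001] [ 0.364 -0.343  0.002] [ 0.364 -0.362  0.001] 
[ 0.362 -0.294  0.002] [ 0.362 -0.32  -0.004] [ 0.361 -0.344 -0.002] [ 0.361 -0.362 -0.   ]
```

Run:
```python
from h import *
print((proj("scene",(.467,.2203,.179))+.5-np.array((270,120)))*5,(proj("scene",(.467,.2203,.199))+.5-np.array((270,120)))*5)
i=cv2.imread("pics/s10.png")
for z in(.0476,.0664,.09,.11):
    a=proj("scene",(.3729,-.3004,z))[0]
    cv2.drawMarker(i,tuple(int(round(x)) for x in a),(0,0,255),0,3)
crop(i,130,240,190,310,10,"pics/s10d.png")
```

```text
[[284.32143659 302.17965008]] [[285.09734367 272.63936636]]
```

View pics/s10d.png

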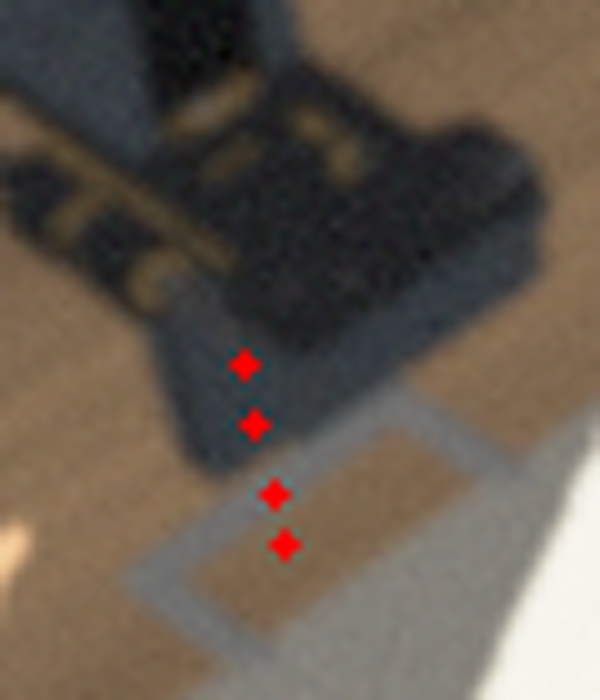

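```bash
python3 -m pendant '.6 0 0 0 0 0 0;.6 0 0 0 0 0 0;.6 0 0 0 0 0 0;.6 0 0 0 0 0 0;.6 0 0 0 0 0 0;.6 0 0 0 0 0 0;.6 0 0 -.003 0 0 0;.6 0 0 -.004 0 0 0;.6 0 0 -.004 0 0 0;.6 0 0 -.004 0 0 0' 10;python3 - <<'E'
from h import *
st()
i,d=snapshot("scene");cv2.imwrite("pics/s11.png",i);crop(i,120,230,210,310,8,"pics/s11c.png")
E
```

```text
clock: 28.4
position: [0.3728, -0.3002, 0.0321]
ee_rot: [-2.149, -2.291, 0.0]
force: [-0.8, 0.2, -0.2]
gripper_width: 0.399
 t28.40 tcp [ 0.3728 -0.3002  0.0321] gp [ 0.3728 -0.3002  0.0509] yaw -1.507 pitch 0.000 z [-0.  0. -1.] F [-0.8  0.2 -0.2] T [ 0.02 -0.05  0.02] w 0.399 q [-0.73  0.28  2.22 -0.    0.64 -0.79]
```

View pics/s11c.png

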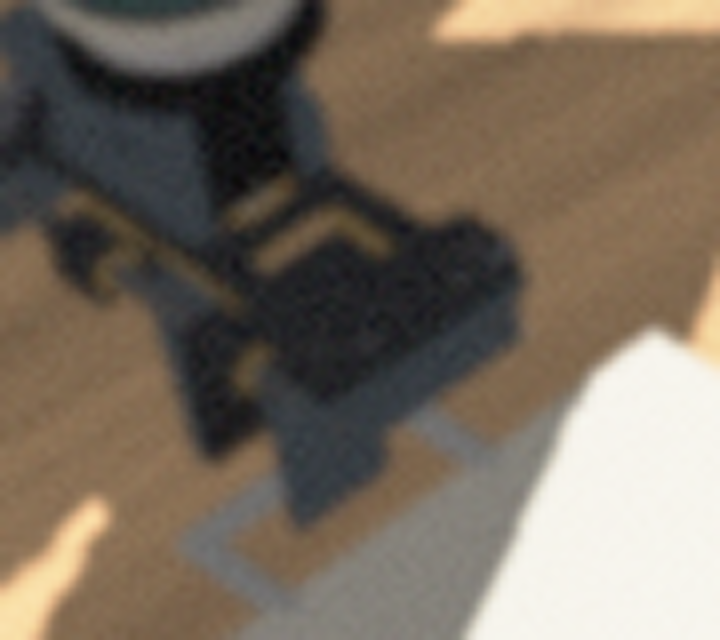

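Run:
```python
from h import *
for z in(.03,.05,.06,.07): print(z,atz("scene",120+300/8-.4,230+520/8-.4,z).round(4),atz("scene",120+380/8-.4,230+465/8-.4,z).round(4))
```

```text
0.03 [ 0.3578 -0.2951  0.03  ] [ 0.3561 -0.2629  0.03  ]
0.05 [ 0.3759 -0.3042  0.05  ] [ 0.3742 -0.2726  0.05  ]
0.06 [ 0.385  -0.3088  0.06  ] [ 0.3833 -0.2774  0.06  ]
0.07 [ 0.394  -0.3133  0.07  ] [ 0.3924 -0.2822  0.07  ]
```

```bash
python3 -m pendant '.6 0 0 -.004 0 0 0;.6 0 0 -.004 0 0 0;.6 0 0 -.004 0 0 0;.6 0 0 -.004 0 0 0;.6 0 0 -.003 0 0 0;.6 0 0 -.003 0 0 0;.6 0 0 0 0 0 0;.6 0 0 0 0 0 0;.6 0 0 0 0 0 0;.6 0 0 0 0 0 0' 10;python3 -m pendant '1 0 0 0 0 0 0;1 0 0 0 0 0 0;1 0 0 0 0 0 0;1 0 0 0 0 0 0;1 0 0 0 0 0 0;1 0 0 0 0 0 0;1 0 0 0 0 0 0;1 0 0 0 0 0 0;1 0 0 0 0 0 0;1 0 0 0 0 0 0' 15;python3 - <<'E'
from h import *
st()
i,d=snapshot("scene");cv2.imwrite("pics/s12.png",i);crop(i,120,230,210,310,8,"pics/s12c.png")
E
```

```text
clock: 29.28
position: [0.3731, -0.3005, 0.0108]
ee_rot: [2.149, 2.291, 0.0]
force: [0.1, -0.5, -0.0]
gripper_width: 0.401
clock: 30.12
position: [0.3741, -0.3005, 0.0109]
ee_rot: [2.148, 2.29, 0.001]
force: [10.1, 5.3, -0.3]
gripper_width: 0.101
 t30.12 tcp [ 0.3741 -0.3005  0.0109] gp [ 0.374  -0.3005  0.0297] yaw -1.507 pitch -0.002 z [ 0.002 -0.001 -1.   ] F [10.1  5.3 -0.3] T [ 0.97 -1.81  0.19] w 0.101 q [-0.73  0.33  2.22  0.    0.59 -0.79]
```

View pics/s12c.png

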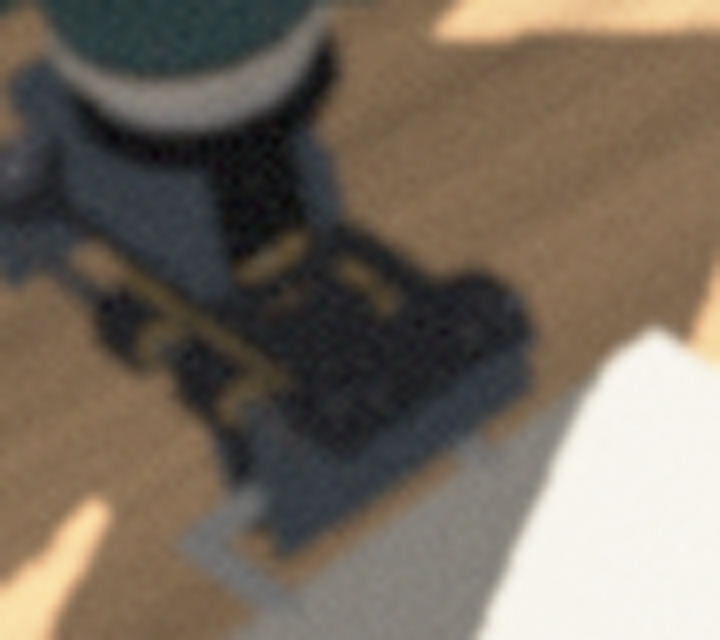

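```bash
python3 -m pendant '1 .0015 0 0 0 0 0;1 .0007 0 .018 0 0 0;1 .0022 .0001 .0179 0 0 0;1 .0036 .0002 .0176 0 0 0;1 .005 .0003 .0173 0 0 0;1 .0063 .0004 .0168 0 0 0;1 0 0 0 0 0 0;1 0 0 0 0 0 0;1 0 0 0 0 0 0;1 0 0 0 0 0 0' 15;python3 - <<'E'
from h import *
st()
i,d=snapshot("scene");cv2.imwrite("pics/s13.png",i);crop(i,100,180,280,360,4,"pics/s13c.png")
E
```

```text
clock: 31.0
position: [0.3938, -0.2993, 0.0985]
ee_rot: [2.148, 2.289, 0.003]
force: [14.9, 4.4, -7.8]
gripper_width: 0.108
 t31.00 tcp [ 0.3938 -0.2993  0.0985] gp [ 0.3938 -0.2993  0.1173] yaw -1.507 pitch -0.003 z [ 0.003 -0.001 -1.   ] F [14.9  4.4 -7.8] T [ 0.87 -2.63  0.2 ] w 0.108 q [-0.7   0.18  2.18  0.    0.78 -0.76]
```

View pics/s13c.png

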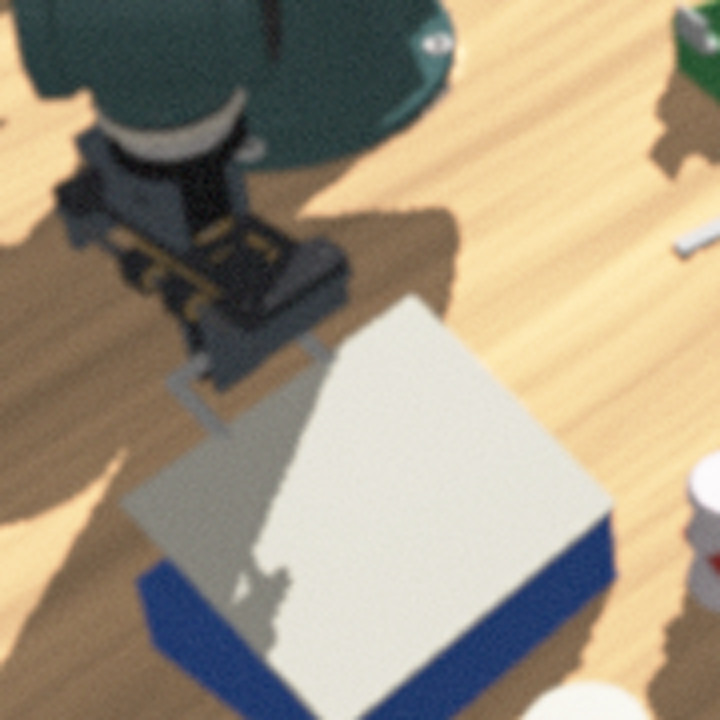

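```bash
python3 -m pendant '1 .0107 .0015 .0163 0 0 0;1 .0099 .001 .0156 0 0 0;1 .0102 .0007 .0149 0 0 0;1 .0113 .0007 .014 0 0 0;1 .0124 .0008 .0131 0 0 0;1 0 0 0 0 0 0;1 0 0 0 0 0 0;1 0 0 0 0 0 0;1 0 0 0 0 0 0;1 0 0 0 0 0 0' 15;python3 - <<'E'
from h import *
st()
i,d=snapshot("scene");cv2.imwrite("pics/s14.png",i);crop(i,100,180,280,360,4,"pics/s14c.png")
p=.8
for k in range(1,13):
    a,b=.8+.09*(k-1),.8+.09*k;print(round(b,2),round(.225*(np.cos(a)-np.cos(b)),4),round(.225*(np.sin(b)-np.sin(a)),4))
E
```

```text
clock: 31.88
position: [0.4457, -0.2951, 0.1727]
ee_rot: [-2.148, -2.291, 0.003]
force: [-12.8, -3.0, 14.7]
gripper_width: 0.103
 t31.88 tcp [ 0.4457 -0.2951  0.1727] gp [ 0.4458 -0.2951  0.1915] yaw -1.506 pitch 0.002 z [-0.002 -0.001 -1.   ] F [-12.8  -3.   14.7] T [-0.47  2.15  0.1 ] w 0.103 q [-0.63  0.13  2.07 -0.    0.95 -0.69]
0.89 0.0151 0.0134
0.98 0.0163 0.012
1.07 0.0173 0.0105
1.16 0.0182 0.0089
1.25 0.0189 0.0072
1.34 0.0195 0.0055
1.43 0.0199 0.0037
1.52 0.0202 0.0019
1.61 0.0202 0.0001
1.7 0.0202 -0.0017
1.79 0.0199 -0.0035
1.88 0.0195 -0.0053
```

View pics/s14c.png

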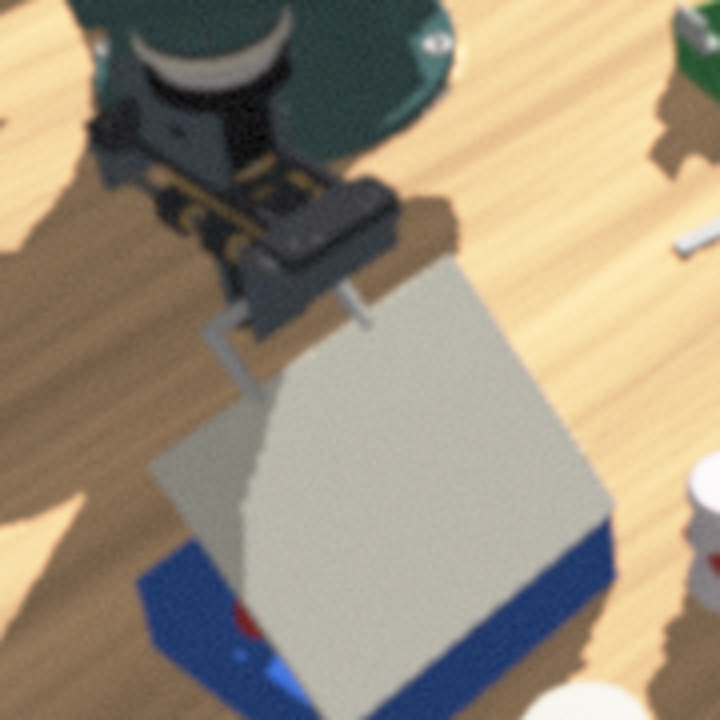

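```bash
python3 -m pendant '1 .0137 .001 .0149 0 0 0;1 .0163 .0011 .012 0 0 0;1 .0173 .0011 .0105 0 0 0;1 .0182 .0012 .0089 0 0 0;1 0 0 0 0 0 0;1 0 0 0 0 0 0;1 0 0 0 0 0 0;1 0 0 0 0 0 0;1 0 0 0 0 0 0;1 0 0 0 0 0 0' 15;python3 - <<'E'
from h import *
st()
E
```

```text
clock: 32.77
position: [0.5117, -0.29, 0.2182]
ee_rot: [-2.149, -2.291, -0.0]
force: [-2.7, 5.0, 3.9]
gripper_width: 0.102
 t32.77 tcp [ 0.5117 -0.29    0.2182] gp [ 0.5117 -0.29    0.237 ] yaw -1.507 pitch 0.000 z [-0.     0.001 -1.   ] F [-2.7  5.   3.9] T [0.87 0.18 0.16] w 0.102 q [-0.56  0.16  1.94  0.    1.05 -0.62]
```

Forces are low. Continuing up the arc toward φ≈1.7.

```bash
python3 -m pendant '1 .0189 .0012 .0074 0 0 0;1 .0195 .0013 .0057 0 0 0;1 .0199 .0013 .0037 0 0 0;1 .0202 .0013 .0019 0 0 0;1 0 0 0 0 0 0;1 0 0 0 0 0 0;1 0 0 0 0 0 0;1 0 0 0 0 0 0;1 0 0 0 0 0 0;1 0 0 0 0 0 0' 15;python3 - <<'E'
from h import *
st()
i,d=snapshot("scene");cv2.imwrite("pics/s15.png",i);crop(i,100,130,320,360,3,"pics/s15c.png")
E
```

```text
clock: 33.6
position: [0.5905, -0.2847, 0.2369]
ee_rot: [-2.149, -2.29, -0.001]
force: [0.6, 6.9, 1.7]
gripper_width: 0.107
 t33.60 tcp [ 0.5905 -0.2847  0.2369] gp [ 0.5905 -0.2847  0.2557] yaw -1.507 pitch 0.000 z [-0.     0.001 -1.   ] F [0.6 6.9 1.7] T [ 1.15 -0.08  0.07] w 0.107 q [-0.49  0.25  1.79  0.    1.1  -0.55]
```

View pics/s15c.png

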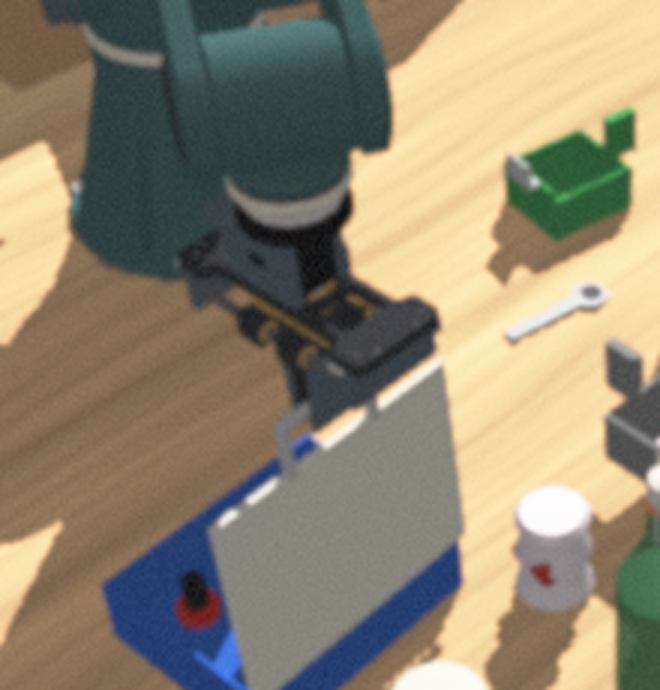

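```bash
python3 -m pendant '1 .0202 .002 .0001 0 0 0;1 .0202 .002 -.0017 0 0 0;1 .0199 .0013 -.0035 0 0 0;1 .0195 .0013 -.0053 0 0 0;1 0 0 0 0 0 0;1 0 0 0 0 0 0;1 0 0 0 0 0 0;1 0 0 0 0 0 0;1 0 0 0 0 0 0;1 0 0 0 0 0 0' 15;python3 - <<'E'
from h import *
st()
E
```

```text
clock: 34.48
position: [0.67, -0.2788, 0.2268]
ee_rot: [2.15, 2.291, -0.0]
force: [-0.0, -1.7, -1.0]
gripper_width: 0.107
 t34.48 tcp [ 0.67   -0.2788  0.2268] gp [ 0.67   -0.2788  0.2456] yaw -1.507 pitch 0.000 z [-0. -0. -1.] F [-0.  -1.7 -1. ] T [-0.38 -0.17  0.12] w 0.107 q [-0.43  0.37  1.65 -0.    1.12 -0.49]
```

```bash
python3 -m pendant '.3 0 0 0 0 0 0;.3 0 0 0 0 0 0;.3 0 0 0 0 0 0;.3 0 0 0 0 0 0;.3 0 0 0 0 0 0;.3 0 0 .01 0 0 0;.3 0 0 .02 0 0 0;.3 0 0 .02 0 0 0;.3 0 0 .02 0 0 0;.3 -.02 0 .02 0 0 0' 15;python3 -m pendant '.3 -.04 0 0 0 0 0;.3 -.04 0 0 0 0 0;.3 -.04 0 0 0 0 0;.3 -.04 0 0 0 0 0;.3 -.03 .02 0 0 0 0;.3 -.03 .03 0 0 0 0;.3 0 .03 0 0 0 0;.3 0 .03 0 0 0 0;.3 0 .03 0 0 0 0;.3 0 .03 0 0 0 0';python3 - <<'E'
from h import *
st()
i,d=snapshot("scene");cv2.imwrite("pics/s16.png",i);np.save("pics/s16.npy",d);crop(i,100,230,290,400,4,"pics/s16c.png")
i,d=snapshot("top");cv2.imwrite("pics/t16.png",i);np.save("pics/t16.npy",d);crop(i,410,140,570,320,4,"pics/t16c.png")
E
```

```text
clock: 35.32
position: [0.6522, -0.2784, 0.3183]
ee_rot: [2.148, 2.292, 0.001]
force: [0.9, 0.1, -0.4]
gripper_width: 0.702
clock: 36.15
position: [0.4308, -0.1079, 0.3178]
ee_rot: [2.149, 2.29, 0.001]
force: [-0.3, -1.0, -0.5]
gripper_width: 0.7
 t36.15 tcp [ 0.4308 -0.1079  0.3178] gp [ 0.4307 -0.1079  0.3366] yaw -1.507 pitch -0.001 z [ 0.001 -0.    -1.   ] F [-0.3 -1.  -0.5] T [ 0.02 -0.12 -0.01] w 0.700 q [-0.3  -0.21  2.11  0.    1.24 -0.36]
```

View pics/s16c.png

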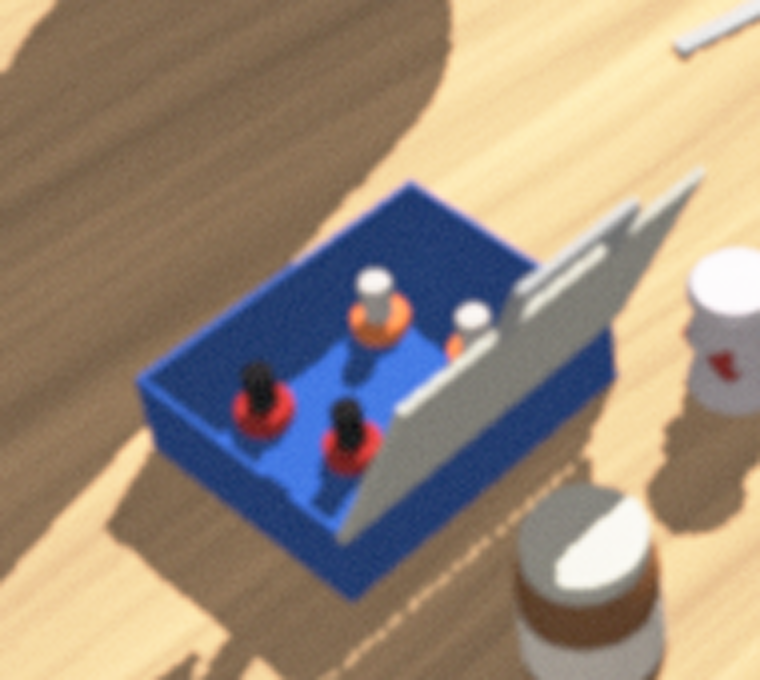

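View pics/t16c.png

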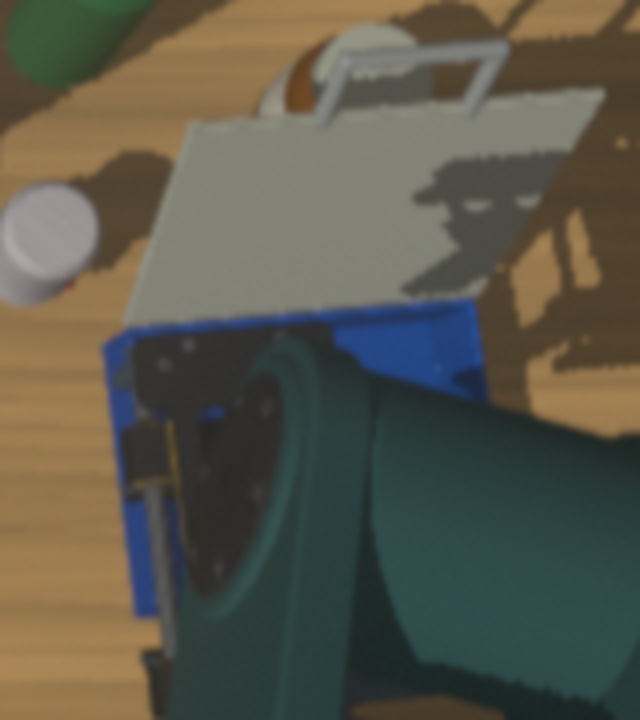

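```bash
python3 -m pendant '.5 .01 .02 0 0 0 -.12;.5 .01 .02 0 0 0 -.12;.5 0 .02 0 0 0 -.12;.5 0 .02 0 0 0 -.12;.5 0 .02 0 0 0 -.12;.5 0 .02 0 0 0 -.12;.5 0 .02 0 0 0 -.12;.5 0 .02 0 0 0 -.12;.5 0 .02 0 0 0 -.12;.5 0 .02 0 0 0 -.12';python3 - <<'E'
from h import *
st()
for n,(u,v) in dict(w1=(374,277),w2=(472,314),b1=(259,370),b2=(347,409)).items(): print(n,atz("scene",u/4+100-.4,v/4+230-.4,.047).round(4))
i,d=snapshot("scene");cv2.imwrite("pics/s17.png",i);np.save("pics/s17.npy",d)
i,d=snapshot("top");cv2.imwrite("pics/t17.png",i);np.save("pics/t17.npy",d);crop(i,410,180,570,320,5,"pics/t17c.png")
E
```

```text
clock: 37.08
position: [0.4513, 0.0915, 0.3174]
ee_rot: [3.07, 0.668, 0.001]
force: [0.1, 0.1, 1.8]
gripper_width: 0.498
 t37.08 tcp [0.4513 0.0915 0.3174] gp [0.4513 0.0915 0.3362] yaw 0.429 pitch -0.001 z [ 0.001  0.    -1.   ] F [0.1 0.1 1.8] T [ 0.02 -0.04  0.02] w 0.498 q [ 0.15 -0.18  2.08 -0.    1.23  1.29]
w1 [ 0.4499 -0.2495  0.047 ]
w2 [ 0.518  -0.2272  0.047 ]
b1 [ 0.461  -0.3444  0.047 ]
b2 [ 0.5233 -0.3266  0.047 ]
```

View pics/s17.png

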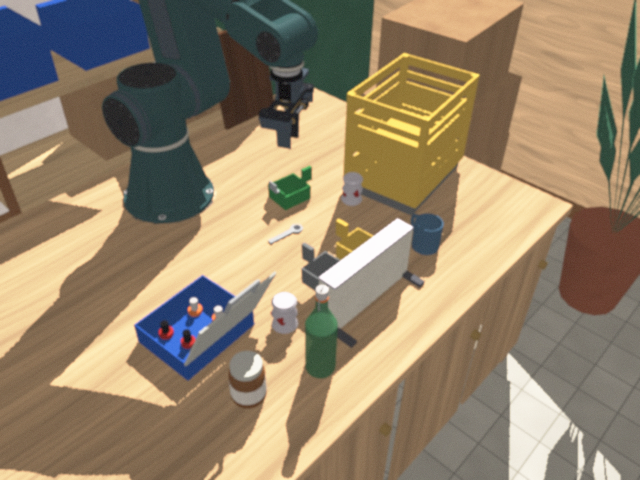

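View pics/t17c.png

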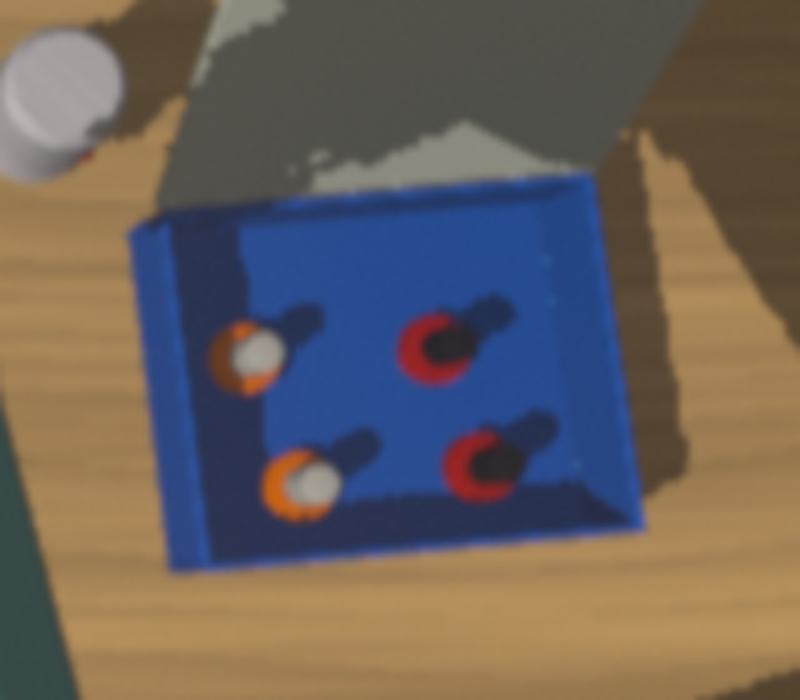

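Run:
```python
from h import *
for n,(u,v) in dict(wR=(263,351),wF=(318,483),bR=(452,345),bF=(502,463)).items(): print(n,atz("top",u/5+410-.4,v/5+180-.4,.047).round(4))
for n,(u,v) in dict(wR=(244,358),wF=(300,486),bR=(435,349),bF=(481,467)).items(): print('foot',n,atz("top",u/5+410-.4,v/5+180-.4,.017).round(4))
for z in(.3174,.337,.355,.37): print(z,proj("scene",(.4513,.0915,z)).round(1))
i=cv2.imread("pics/s17.png");crop(i,240,80,330,170,7,"pics/s17c.png")
```

```text
wR [ 0.5212 -0.2273  0.047 ]
wF [ 0.4549 -0.251   0.047 ]
bR [ 0.5226 -0.3226  0.047 ]
bF [ 0.4632 -0.3437  0.047 ]
foot wR [ 0.5208 -0.227   0.017 ]
foot wF [ 0.4548 -0.2521  0.017 ]
foot bR [ 0.5238 -0.3261  0.017 ]
foot bF [ 0.4628 -0.3457  0.017 ]
0.3174 [[288.5 154.1]]
0.337 [[288.4 147.5]]
0.355 [[288.3 141.3]]
0.37 [[288.1 136.1]]
```

View pics/s17c.png

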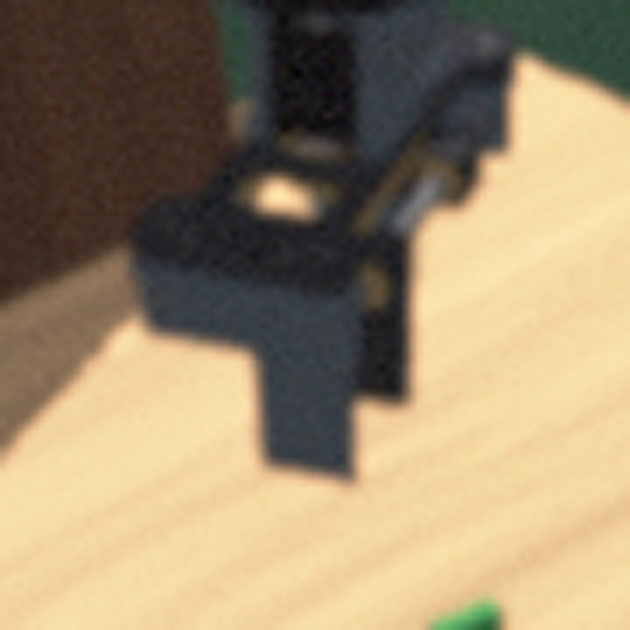

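```bash
python3 -m pendant '.5 0 -.034 -.005 0 0 -.043;.5 0 -.034 -.005 0 0 -.043;.5 0 -.034 -.01 0 0 -.043;.5 0 -.034 -.01 0 0 -.043;.5 0 -.034 -.015 0 0 -.043;.5 0 -.034 -.02 0 0 -.043;.5 0 -.034 -.02 0 0 -.043;.5 0 -.034 -.02 0 0 -.043;.5 0 -.034 -.02 0 0 -.043;.5 .001 -.034 -.02 0 0 -.042' 20;python3 -m pendant '.5 0 0 -.025 0 0 0;.5 0 0 -.025 0 0 0;.5 0 0 -.025 0 0 0;.5 0 0 -.01 0 0 0;.5 0 0 0 0 0 0;.5 0 0 0 0 0 0;.5 0 0 0 0 0 0;.5 0 0 0 0 0 0;.5 0 0 0 0 0 0;.5 0 0 0 0 0 0';python3 - <<'E'
from h import *
st()
i,d=snapshot("scene");cv2.imwrite("pics/s18.png",i);crop(i,120,230,250,360,5,"pics/s18c.png")
E
```

```text
clock: 38.02
position: [0.4514, -0.2519, 0.1713]
ee_rot: [3.141, 0.009, 0.001]
force: [1.6, 0.0, 1.6]
gripper_width: 0.504
clock: 38.85
position: [0.4526, -0.2493, 0.0876]
ee_rot: [3.141, 0.01, 0.002]
force: [0.5, -0.3, 0.7]
gripper_width: 0.5
 t38.85 tcp [ 0.4526 -0.2493  0.0876] gp [ 0.4526 -0.2493  0.1064] yaw 0.006 pitch -0.001 z [ 0.001 -0.001 -1.   ] F [ 0.5 -0.3  0.7] T [ 0.03  0.03 -0.05] w 0.500 q [-0.55  0.23  2.14  0.    0.77  1.02]
```

View pics/s18c.png

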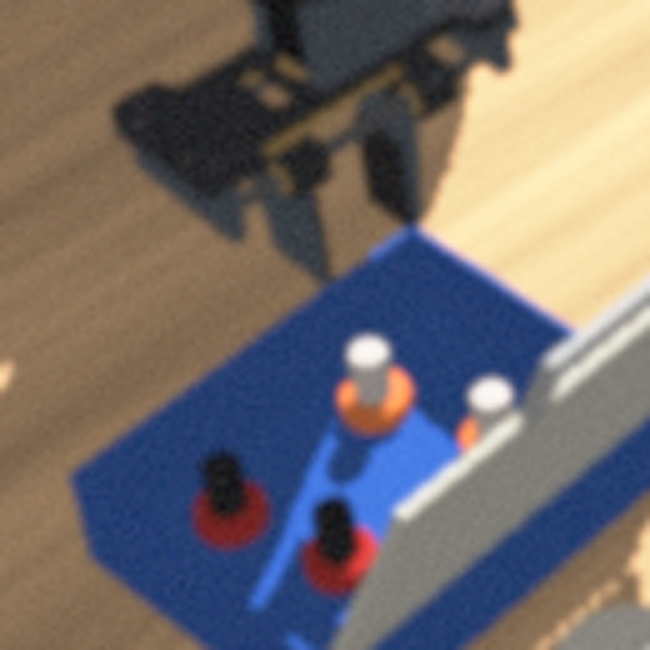

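```bash
python3 -m pendant '.5 0 -.001 -.015 0 0 0;.5 0 0 -.02 0 0 0;.5 0 0 -.02 0 0 0;.5 0 0 -.012 0 0 0;.5 0 0 -.01 0 0 0;.5 0 0 -.008 0 0 0;.5 0 0 -.006 0 0 0;.5 0 0 0 0 0 0;.5 0 0 0 0 0 0;.5 0 0 0 0 0 0' 20;python3 - <<'E'
from h import *
st()
i,d=snapshot("scene");cv2.imwrite("pics/s19.png",i);crop(i,120,230,250,360,5,"pics/s19c.png")
E
```

```text
clock: 39.73
position: [0.4525, -0.2503, -0.0037]
ee_rot: [3.141, 0.009, 0.001]
force: [0.1, 0.2, 0.2]
gripper_width: 0.498
 t39.73 tcp [ 0.4525 -0.2503 -0.0037] gp [ 0.4525 -0.2503  0.0151] yaw 0.006 pitch -0.001 z [ 0.001 -0.    -1.   ] F [0.1 0.2 0.2] T [0.06 0.04 0.01] w 0.498 q [-0.55  0.4   2.15  0.    0.59  1.01]
```

View pics/s19c.png

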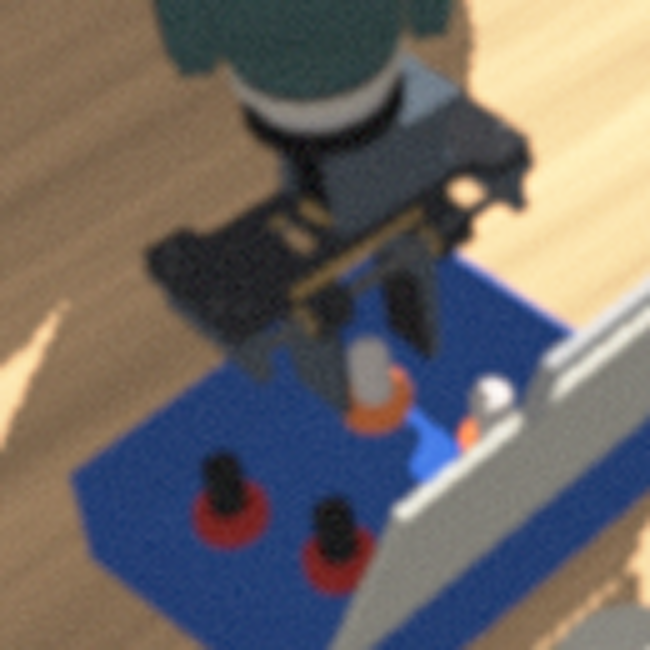

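```bash
python3 -m pendant '1 0 0 0 0 0 0;1 0 0 0 0 0 0;1 0 0 0 0 0 0;1 0 0 0 0 0 0;1 0 0 0 0 0 0;1 0 0 0 0 0 0;1 0 0 0 0 0 0;1 0 0 0 0 0 0;1 0 0 0 0 0 0;1 0 0 0 0 0 0' 20; python3 -c "
from h import *
st()"
python3 -m pendant '1 0 0 .01 0 0 0;1 0 0 .02 0 0 0;1 0 0 .03 0 0 0;1 0 0 .035 0 0 0;1 0 0 .035 0 0 0;1 0 0 .03 0 0 0;1 0 0 .02 0 0 0;1 0 0 0 0 0 0;1 0 0 0 0 0 0;1 0 0 0 0 0 0';python3 - <<'E'
from h import *
st()
i,d=snapshot("scene");cv2.imwrite("pics/s20.png",i);crop(i,120,130,280,330,4,"pics/s20c.png")
E
```

```text
clock: 40.62
position: [0.4522, -0.2501, -0.0042]
ee_rot: [3.141, 0.009, 0.0]
force: [-0.6, 0.1, 3.0]
gripper_width: 0.209
 t40.62 tcp [ 0.4522 -0.2501 -0.0042] gp [ 0.4522 -0.2501  0.0146] yaw 0.006 pitch -0.000 z [ 0. -0. -1.] F [-0.6  0.1  3. ] T [-0.02 -0.04  0.  ] w 0.209 q [-0.55  0.4   2.15 -0.    0.59  1.01]
clock: 41.45
position: [0.4515, -0.2498, 0.1753]
ee_rot: [-3.141, -0.009, 0.001]
force: [-1.4, 0.8, -0.3]
gripper_width: 0.212
 t41.45 tcp [ 0.4515 -0.2498  0.1753] gp [ 0.4515 -0.2498  0.1941] yaw 0.006 pitch 0.001 z [-0.001  0.    -1.   ] F [-1.4  0.8 -0.3] T [0.   0.02 0.01] w 0.212 q [-0.55  0.09  2.1   0.    0.95  1.01]
```

View pics/s20c.png

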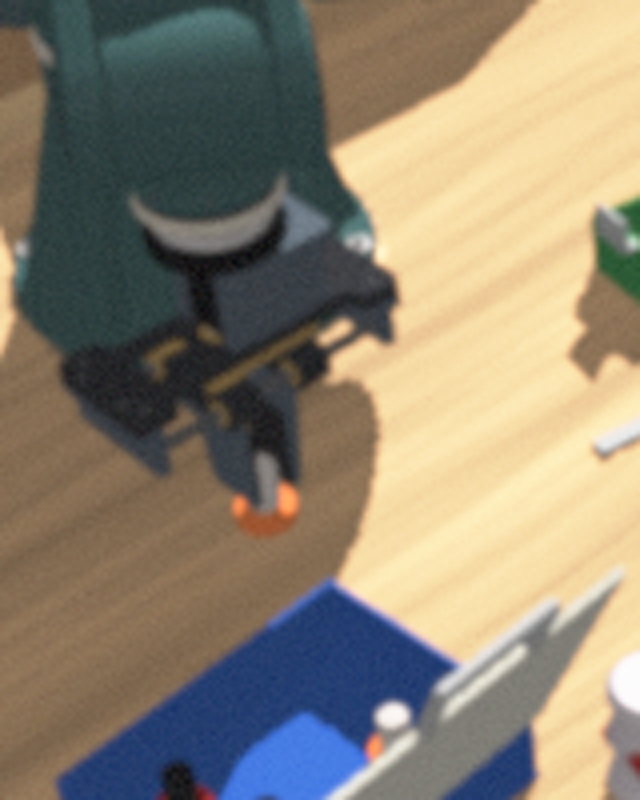

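```bash
python3 -m pendant '1 .01 .039 .005 0 0 0;1 .01 .039 .005 0 0 0;1 .01 .039 0 0 0 0;1 .01 .039 0 0 0 0;1 .02 .036 0 0 0 0;1 .02 .036 0 0 0 0;1 .02 .036 0 0 0 0;1 .02 .036 0 0 0 0;1 .02 .036 0 0 0 0;1 .02 .036 0 0 0 0';python3 -m pendant '1 .02 .025 0 0 0 0;1 .013 .012 0 0 0 0;1 .01 .005 -.01 0 0 0;1 0 0 -.02 0 0 0;1 0 0 -.02 0 0 0;1 0 0 -.015 0 0 0;1 0 0 0 0 0 0;1 0 0 0 0 0 0;1 0 0 0 0 0 0;1 0 0 0 0 0 0';python3 - <<'E'
from h import *
st()
i,d=snapshot("scene");cv2.imwrite("pics/s21.png",i);crop(i,270,140,410,290,5,"pics/s21c.png")
E
```

```text
clock: 42.33
position: [0.6119, 0.1239, 0.184]
ee_rot: [3.141, 0.01, -0.004]
force: [1.3, -1.1, 0.1]
gripper_width: 0.211
clock: 43.17
position: [0.6558, 0.164, 0.1219]
ee_rot: [-3.141, -0.009, -0.002]
force: [0.6, 0.4, -0.2]
gripper_width: 0.212
 t43.17 tcp [0.6558 0.164  0.1219] gp [0.6557 0.164  0.1407] yaw 0.006 pitch -0.001 z [ 0.001  0.    -1.   ] F [ 0.6  0.4 -0.2] T [ 0.03  0.04 -0.01] w 0.212 q [0.21 0.41 1.81 0.   0.92 1.78]
```

View pics/s21c.png

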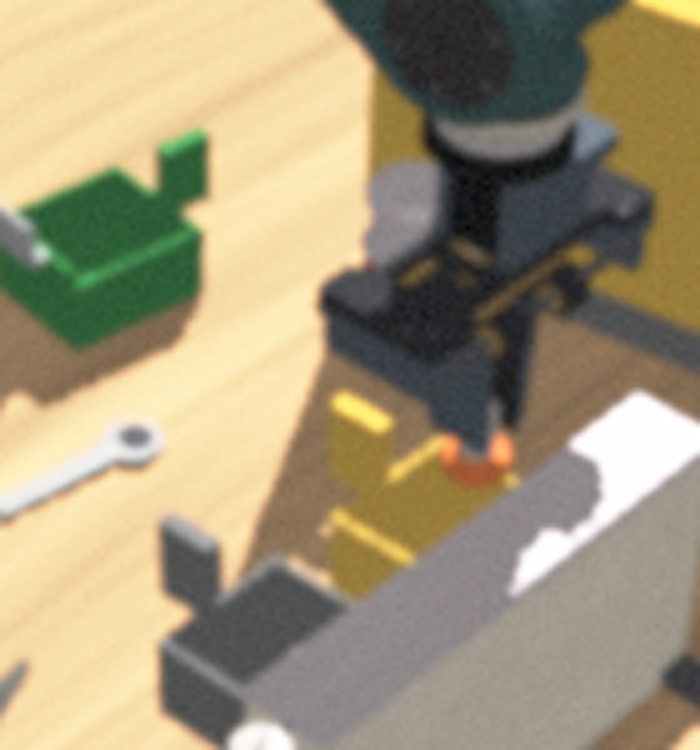

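```bash
python3 -m pendant '1 0 .002 -.015 0 0 0;1 0 0 -.015 0 0 0;1 0 0 -.015 0 0 0;1 0 0 -.01 0 0 0;1 0 0 -.005 0 0 0;1 0 0 0 0 0 0;1 0 0 0 0 0 0;.65 0 0 0 0 0 0;.65 0 0 0 0 0 0;.65 0 0 0 0 0 0';python3 -c "
from h import *
st()";python3 -m pendant '.65 0 0 .01 0 0 0;.65 0 0 .02 0 0 0;.65 0 0 .03 0 0 0;.65 0 0 .03 0 0 0;.6 0 0 .03 0 0 0;.5 -.02 -.036 0 0 0 0;.5 -.02 -.036 0 0 0 0;.5 -.02 -.036 0 0 0 0;.5 -.02 -.036 0 0 0 0;.5 -.02 -.036 0 0 0 0'
python3 - <<'E'
from h import *
st()
i,d=snapshot("scene");cv2.imwrite("pics/s22.png",i);crop(i,270,190,410,290,5,"pics/s22c.png")
i,d=snapshot("top");cv2.imwrite("pics/t22.png",i);crop(i,250,130,410,290,5,"pics/t22c.png")
E
```

```text
clock: 44.05
position: [0.6555, 0.166, 0.0615]
ee_rot: [-3.141, -0.009, -0.002]
force: [-0.0, 0.4, -0.1]
gripper_width: 0.348
 t44.05 tcp [0.6555 0.166  0.0615] gp [0.6555 0.166  0.0803] yaw 0.006 pitch -0.001 z [ 0.001  0.    -1.   ] F [-0.   0.4 -0.1] T [0.03 0.01 0.03] w 0.348 q [ 0.21  0.49  1.82 -0.    0.83  1.78]
clock: 44.88
position: [0.5541, -0.0154, 0.1818]
ee_rot: [3.141, 0.01, 0.002]
force: [-0.2, 0.8, 0.4]
gripper_width: 0.498
 t44.88 tcp [ 0.5541 -0.0154  0.1818] gp [ 0.554  -0.0154  0.2006] yaw 0.006 pitch -0.001 z [ 0.001 -0.    -1.   ] F [-0.2  0.8  0.4] T [-0.02  0.    0.02] w 0.498 q [-0.07  0.15  2.03 -0.    0.97  1.49]
```

View pics/s22c.png

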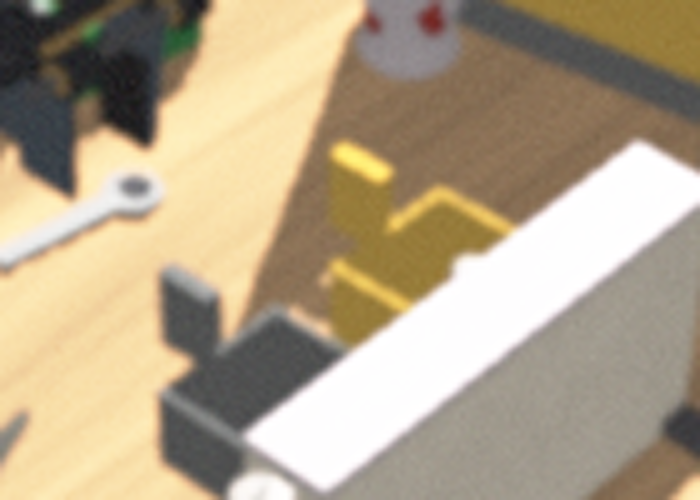

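View pics/t22c.png

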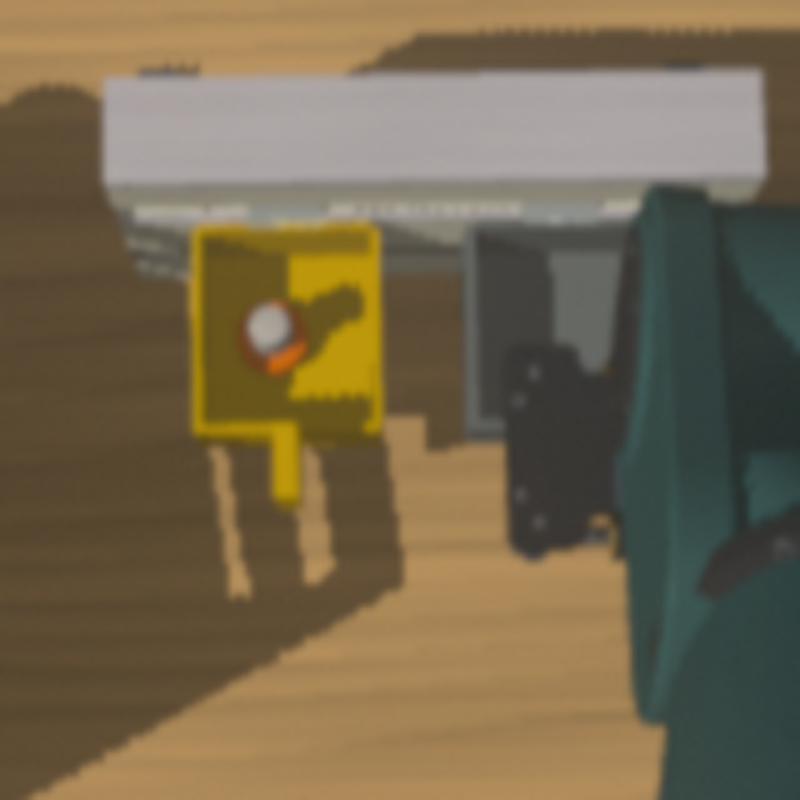

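```bash
python3 -m pendant '.5 -.006 -.036 0 0 0 0;.5 -.006 -.036 0 0 0 0;.5 -.006 -.036 0 0 0 0;.5 -.006 -.036 0 0 0 0;.5 -.006 -.036 -.01 0 0 0;.5 -.004 -.032 -.02 0 0 0;.5 0 0 -.03 0 0 0;.5 0 0 -.03 0 0 0;.5 0 0 -.01 0 0 0;.5 0 0 0 0 0 0';python3 - <<'E'
from h import *
st()
i,d=snapshot("scene");cv2.imwrite("pics/s23.png",i);crop(i,120,230,280,360,5,"pics/s23c.png")
E
```

```text
clock: 45.82
position: [0.52, -0.2252, 0.0791]
ee_rot: [-3.14, -0.009, 0.005]
force: [-0.1, 0.0, 0.3]
gripper_width: 0.506
 t45.82 tcp [ 0.52   -0.2252  0.0791] gp [ 0.5201 -0.2253  0.0979] yaw 0.006 pitch 0.003 z [-0.003  0.002 -1.   ] F [-0.1  0.   0.3] T [ 0.02  0.04 -0.02] w 0.506 q [-0.45  0.32  2.04  0.    0.79  1.11]
```

View pics/s23c.png

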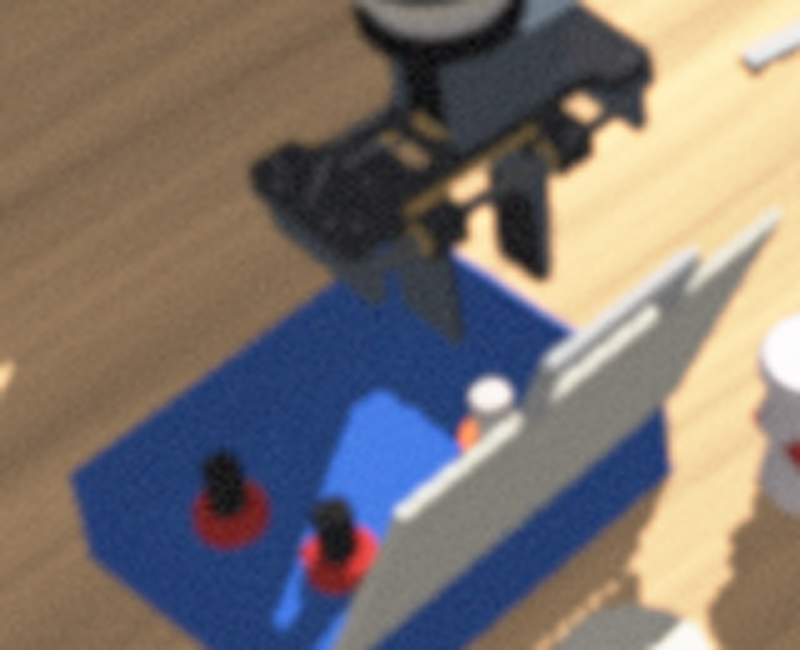

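```bash
python3 -m pendant '.6 0 -.0015 -.015 0 0 0;.6 0 0 -.02 0 0 0;.6 0 0 -.015 0 0 0;.6 0 0 -.012 0 0 0;.6 0 0 -.01 0 0 0;.6 0 0 -.006 0 0 0;.6 0 0 -.004 0 0 0;.6 0 0 0 0 0 0;1 0 0 0 0 0 0;1 0 0 0 0 0 0' 20;python3 -m pendant '1 0 0 0 0 0 0;1 0 0 0 0 0 0;1 0 0 0 0 0 0;1 0 0 0 0 0 0;1 0 0 0 0 0 0;1 0 0 .01 0 0 0;1 0 0 .02 0 0 0;1 0 0 .03 0 0 0;1 0 0 .035 0 0 0;1 0 0 .035 0 0 0';python3 - <<'E'
from h import *
st()
i,d=snapshot("scene");cv2.imwrite("pics/s24.png",i);crop(i,120,180,280,360,4,"pics/s24c.png")
E
```

```text
clock: 46.7
position: [0.5215, -0.2278, -0.0007]
ee_rot: [3.141, 0.009, 0.001]
force: [0.1, -0.2, -0.2]
gripper_width: 0.282
clock: 47.53
position: [0.5204, -0.2273, 0.1303]
ee_rot: [-3.141, -0.009, 0.002]
force: [-0.3, 0.7, 0.2]
gripper_width: 0.211
 t47.53 tcp [ 0.5204 -0.2273  0.1303] gp [ 0.5204 -0.2273  0.1491] yaw 0.006 pitch 0.001 z [-0.001  0.    -1.   ] F [-0.3  0.7  0.2] T [ 0.03  0.04 -0.01] w 0.211 q [-0.45  0.24  2.03 -0.    0.88  1.11]
```

View pics/s24c.png

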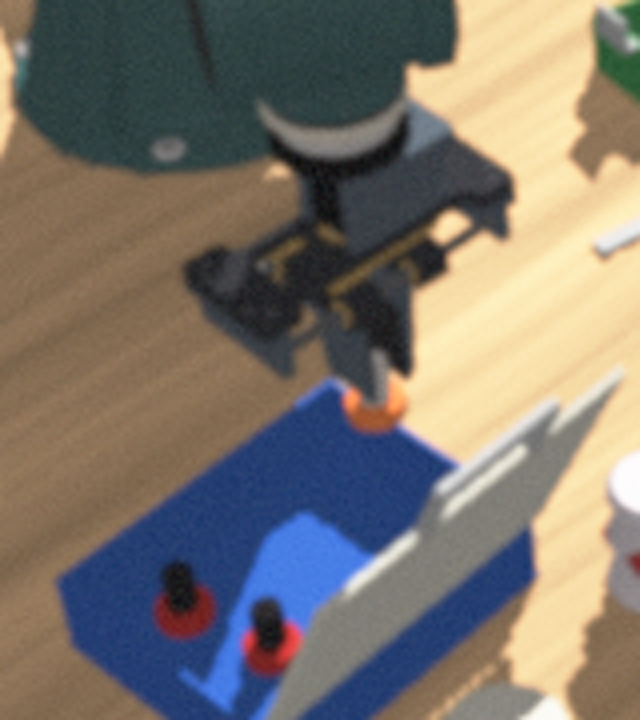

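```bash
python3 -m pendant '1 .002 .02 .025 0 0 0;1 .005 .034 .02 0 0 0;1 .01 .038 .01 0 0 0;1 .01 .039 0 0 0 0;1 .01 .039 0 0 0 0;1 .01 .039 0 0 0 0;1 .01 .039 0 0 0 0;1 .012 .039 0 0 0 0;1 .012 .038 0 0 0 0;1 .012 .03 0 0 0 0';python3 -m pendant '1 .008 .012 0 0 0 0;1 .005 .003 -.01 0 0 0;1 0 0 -.02 0 0 0;1 0 0 -.025 0 0 0;1 0 0 -.025 0 0 0;1 0 0 -.02 0 0 0;1 0 0 -.013 0 0 0;1 0 0 -.006 0 0 0;1 0 0 0 0 0 0;1 0 0 0 0 0 0';python3 - <<'E'
from h import *
st()
i,d=snapshot("scene");cv2.imwrite("pics/s25.png",i);crop(i,270,140,410,290,5,"pics/s25c.png")
E
```

```text
clock: 48.42
position: [0.6141, 0.1302, 0.1842]
ee_rot: [-3.141, -0.011, -0.0]
force: [0.2, 0.1, -0.3]
gripper_width: 0.213
clock: 49.25
position: [0.6272, 0.142, 0.0652]
ee_rot: [3.142, 0.008, -0.0]
force: [0.2, -0.2, 0.2]
gripper_width: 0.206
 t49.25 tcp [0.6272 0.142  0.0652] gp [0.6272 0.142  0.084 ] yaw 0.005 pitch 0.000 z [-0. -0. -1.] F [ 0.2 -0.2  0.2] T [0.02 0.01 0.02] w 0.206 q [ 0.19  0.44  1.89 -0.    0.81  1.75]
```

View pics/s25c.png

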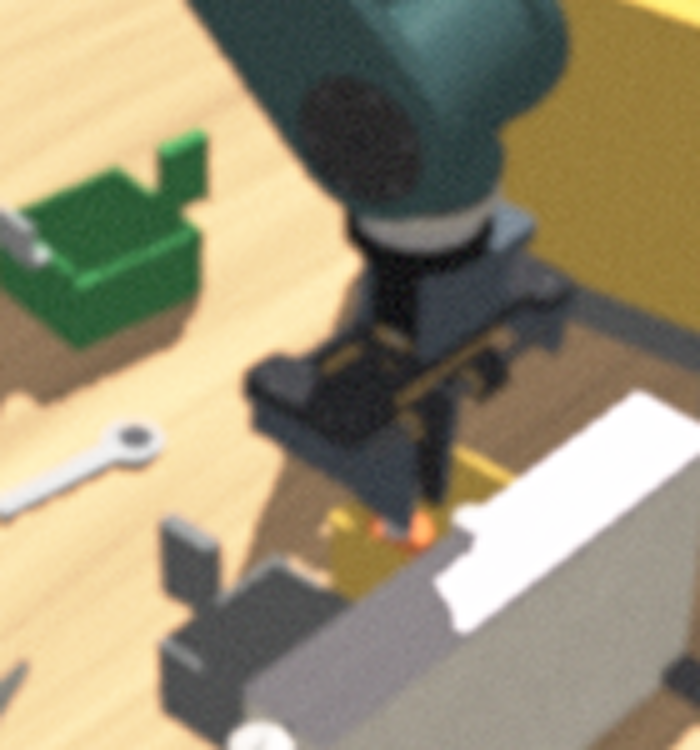

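```bash
python3 -m pendant '.72 0 0 0 0 0 0;.72 0 0 0 0 0 0;.72 0 0 0 0 0 0;.72 0 0 0 0 0 0;.72 0 0 .01 0 0 0;.72 0 0 .02 0 0 0;.72 0 0 .03 0 0 0;.7 0 0 .03 0 0 0;.6 0 0 .03 0 0 0;.6 -.01 -.036 0 0 0 0';python3 -m pendant '.6 -.01 -.039 0 0 0 0;.6 -.01 -.039 0 0 0 0;.6 -.01 -.039 0 0 0 0;.6 -.01 -.039 0 0 0 0;.6 -.01 -.039 0 0 0 0;.6 -.01 -.039 0 0 0 0;.6 -.01 -.039 0 0 0 0;.6 -.01 -.039 0 0 0 0;.6 -.01 -.039 0 0 0 0;.6 -.004 -.039 0 0 0 0';python3 - <<'E'
from h import *
st()
i,d=snapshot("scene");cv2.imwrite("pics/s26.png",i);crop(i,270,190,410,290,5,"pics/s26c.png")
i,d=snapshot("top");cv2.imwrite("pics/t26.png",i);crop(i,250,130,410,290,5,"pics/t26c.png")
E
```

```text
clock: 50.13
position: [0.6214, 0.1099, 0.192]
ee_rot: [-3.139, -0.014, -0.015]
force: [2.6, 0.5, 1.0]
gripper_width: 0.392
clock: 50.97
position: [0.5218, -0.2854, 0.1857]
ee_rot: [3.141, 0.009, 0.001]
force: [-0.3, 0.5, -1.5]
gripper_width: 0.397
 t50.97 tcp [ 0.5218 -0.2854  0.1857] gp [ 0.5218 -0.2854  0.2045] yaw 0.006 pitch -0.000 z [ 0. -0. -1.] F [-0.3  0.5 -1.5] T [ 0.01 -0.03  0.03] w 0.397 q [-0.54  0.21  1.95 -0.    0.99  1.03]
```

View pics/t26c.png

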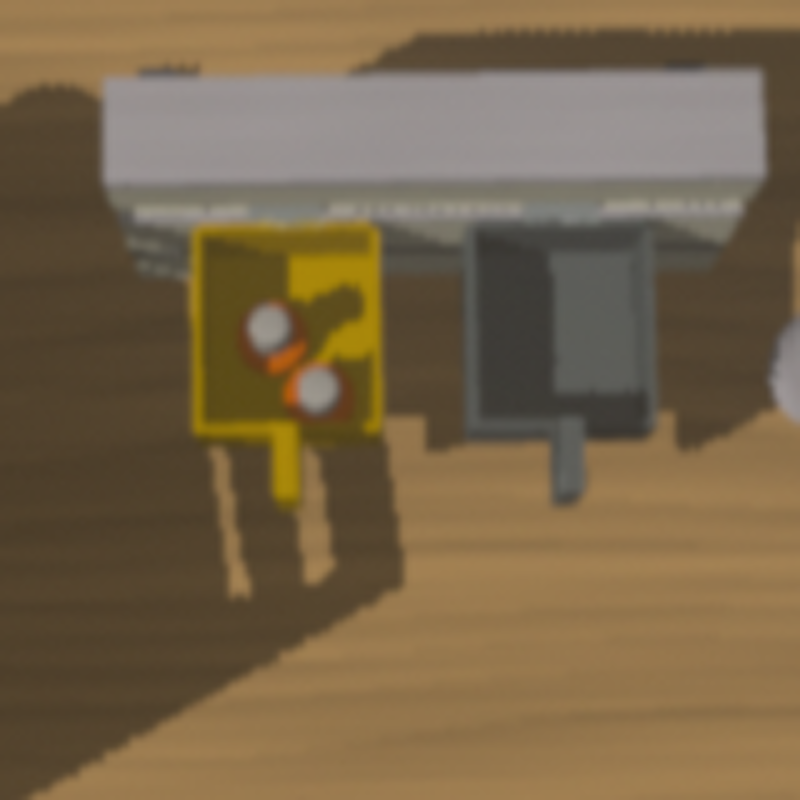

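```bash
python3 -m pendant '.6 .001 -.03 -.01 0 0 0;.6 0 -.0095 -.02 0 0 0;.6 0 0 -.035 0 0 0;.6 0 0 -.03 0 0 0;.6 0 0 -.03 0 0 0;.6 0 0 -.02 0 0 0;.6 0 0 0 0 0 0;.6 0 0 0 0 0 0;.6 0 0 0 0 0 0;.6 0 0 0 0 0 0';python3 - <<'E'
from h import *
st()
i,d=snapshot("scene");cv2.imwrite("pics/s27.png",i);crop(i,120,230,280,360,5,"pics/s27c.png")
E
```

```text
clock: 51.9
position: [0.5252, -0.3236, 0.0418]
ee_rot: [3.14, 0.009, 0.003]
force: [-0.1, 0.1, 0.6]
gripper_width: 0.401
 t51.90 tcp [ 0.5252 -0.3236  0.0418] gp [ 0.5252 -0.3236  0.0606] yaw 0.006 pitch -0.002 z [ 0.002 -0.001 -1.   ] F [-0.1  0.1  0.6] T [0.02 0.   0.02] w 0.401 q [-0.59  0.44  1.95  0.    0.75  0.97]
```

View pics/s27c.png

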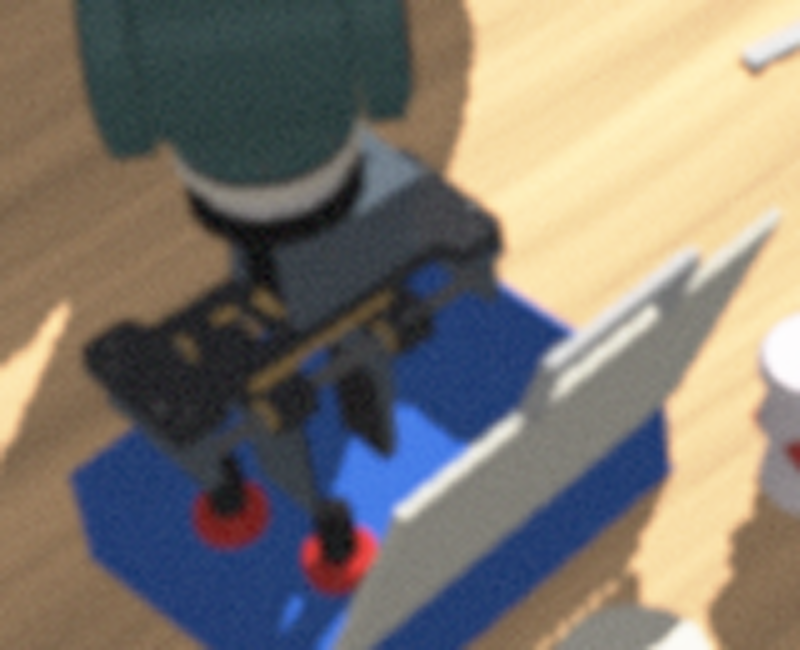

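Above bR, with the fingers straddling the knob's line. Descending and closing.

```bash
python3 -m pendant '.6 -.001 -.001 -.015 0 0 0;.6 0 0 -.012 0 0 0;.6 0 0 -.01 0 0 0;.6 0 0 -.007 0 0 0;.6 0 0 0 0 0 0;.6 0 0 0 0 0 0;1 0 0 0 0 0 0;1 0 0 0 0 0 0;1 0 0 0 0 0 0;1 0 0 0 0 0 0' 20;python3 -m pendant '1 0 0 0 0 0 0;1 0 0 0 0 0 0;1 0 0 0 0 0 0;1 0 0 .01 0 0 0;1 0 0 .02 0 0 0;1 0 0 .03 0 0 0;1 0 0 .035 0 0 0;1 0 0 .035 0 0 0;1 0 0 .035 0 0 0;1 0 .02 .02 0 0 0';python3 - <<'E'
from h import *
st()
i,d=snapshot("scene");cv2.imwrite("pics/s28.png",i);crop(i,120,160,280,360,4,"pics/s28c.png")
E
```

```text
clock: 52.78
position: [0.5234, -0.3243, -0.0038]
ee_rot: [3.141, 0.009, 0.001]
force: [0.8, 0.7, 1.7]
gripper_width: 0.211
clock: 53.62
position: [0.5242, -0.3064, 0.1854]
ee_rot: [3.139, 0.007, 0.006]
force: [1.1, -1.1, -0.8]
gripper_width: 0.211
 t53.62 tcp [ 0.5242 -0.3064  0.1854] gp [ 0.5242 -0.3063  0.2042] yaw 0.004 pitch -0.004 z [ 0.004 -0.003 -1.   ] F [ 1.1 -1.1 -0.8] T [ 0.06 -0.06 -0.01] w 0.211 q [-0.57  0.22  1.93 -0.    0.99  1.  ]
```

View pics/s28c.png

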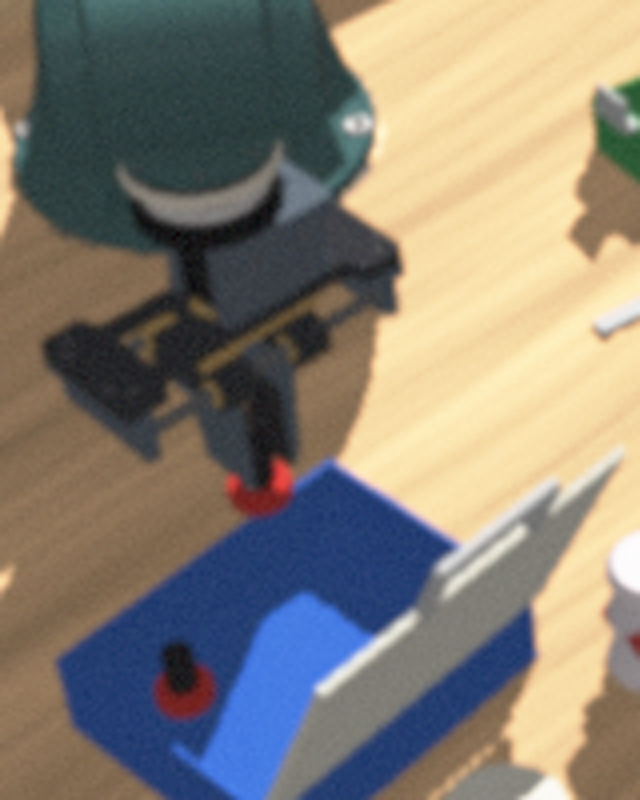

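```bash
python3 -m pendant '1 .01 .037 0 0 0 0;1 .013 .037 0 0 0 0;1 .013 .037 0 0 0 0;1 .013 .037 0 0 0 0;1 .013 .037 0 0 0 0;1 .013 .037 0 0 0 0;1 .015 .037 0 0 0 0;1 .015 .037 0 0 0 0;1 .015 .03 0 0 0 0;1 .012 .015 0 0 0 0';python3 -m pendant '1 0 0 -.01 0 0 0;1 0 0 -.02 0 0 0;1 0 0 -.025 0 0 0;1 0 0 -.025 0 0 0;1 0 0 -.02 0 0 0;1 0 0 -.013 0 0 0;1 0 0 -.006 0 0 0;1 0 0 0 0 0 0;1 0 0 0 0 0 0;1 0 0 0 0 0 0';python3 - <<'E'
from h import *
st()
i,d=snapshot("scene");cv2.imwrite("pics/s29.png",i);crop(i,260,150,400,300,5,"pics/s29c.png")
E
```

```text
clock: 54.5
position: [0.6553, 0.0404, 0.1809]
ee_rot: [-3.141, -0.012, 0.0]
force: [1.0, 0.2, -0.3]
gripper_width: 0.208
clock: 55.33
position: [0.6559, 0.0368, 0.063]
ee_rot: [-3.142, -0.009, -0.003]
force: [0.1, 0.0, -0.1]
gripper_width: 0.209
 t55.33 tcp [0.6559 0.0368 0.063 ] gp [0.6558 0.0368 0.0818] yaw 0.006 pitch -0.002 z [ 0.002  0.    -1.   ] F [ 0.1  0.  -0.1] T [0.03 0.03 0.04] w 0.209 q [0.02 0.46 1.87 0.   0.81 1.59]
```

View pics/s29c.png

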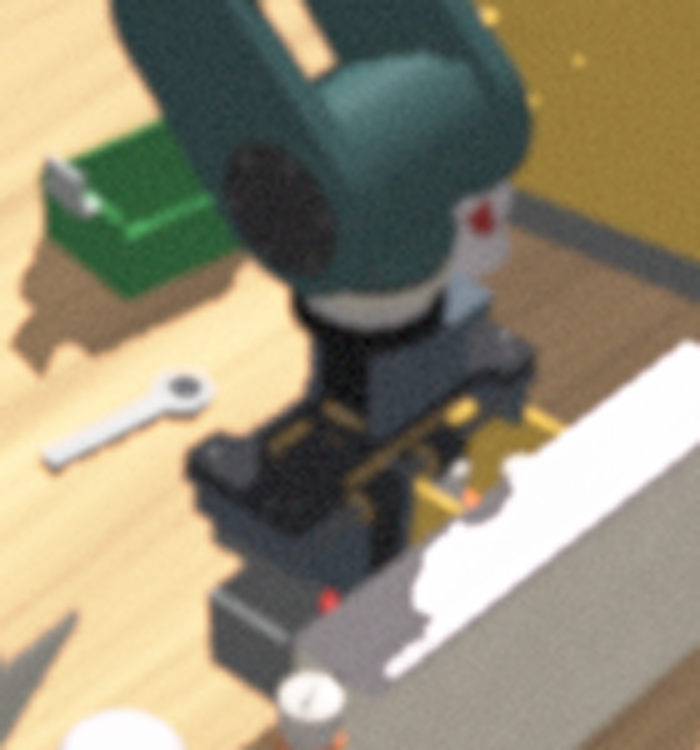

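Red foot is inside the grey bin. Releasing, then returning for the last one.

```bash
python3 -m pendant '.7 0 0 0 0 0 0;.7 0 0 0 0 0 0;.7 0 0 0 0 0 0;.7 0 0 0 0 0 0;.7 0 0 .01 0 0 0;.7 0 0 .02 0 0 0;.7 0 0 .03 0 0 0;.7 0 0 .03 0 0 0;.6 -.01 0 .03 0 0 0;.6 -.02 -.034 0 0 0 0';python3 -m pendant '.6 -.02 -.036 0 0 0 0;.6 -.02 -.036 0 0 0 0;.6 -.02 -.036 0 0 0 0;.6 -.02 -.036 0 0 0 0;.6 -.02 -.036 0 0 0 0;.6 -.02 -.036 0 0 0 0;.6 -.02 -.036 0 0 0 0;.6 -.014 -.036 0 0 0 0;.6 -.01 -.036 -.01 0 0 0;.6 0 -.02 -.02 0 0 0';python3 - <<'E'
from h import *
st()
i,d=snapshot("top");cv2.imwrite("pics/t30.png",i);crop(i,250,130,410,290,5,"pics/t30c.png")
E
```

```text
clock: 56.22
position: [0.6293, 0.0057, 0.1887]
ee_rot: [-3.141, -0.014, -0.015]
force: [1.7, -0.7, 1.0]
gripper_width: 0.391
clock: 57.05
position: [0.4607, -0.3452, 0.1544]
ee_rot: [3.138, 0.006, 0.006]
force: [1.4, 0.7, 0.0]
gripper_width: 0.397
 t57.05 tcp [ 0.4607 -0.3452  0.1544] gp [ 0.4606 -0.3452  0.1732] yaw 0.004 pitch -0.004 z [ 0.004 -0.003 -1.   ] F [1.4 0.7 0. ] T [ 0.03 -0.    0.04] w 0.397 q [-0.68  0.21  2.   -0.    0.92  0.88]
```

View pics/t30c.png

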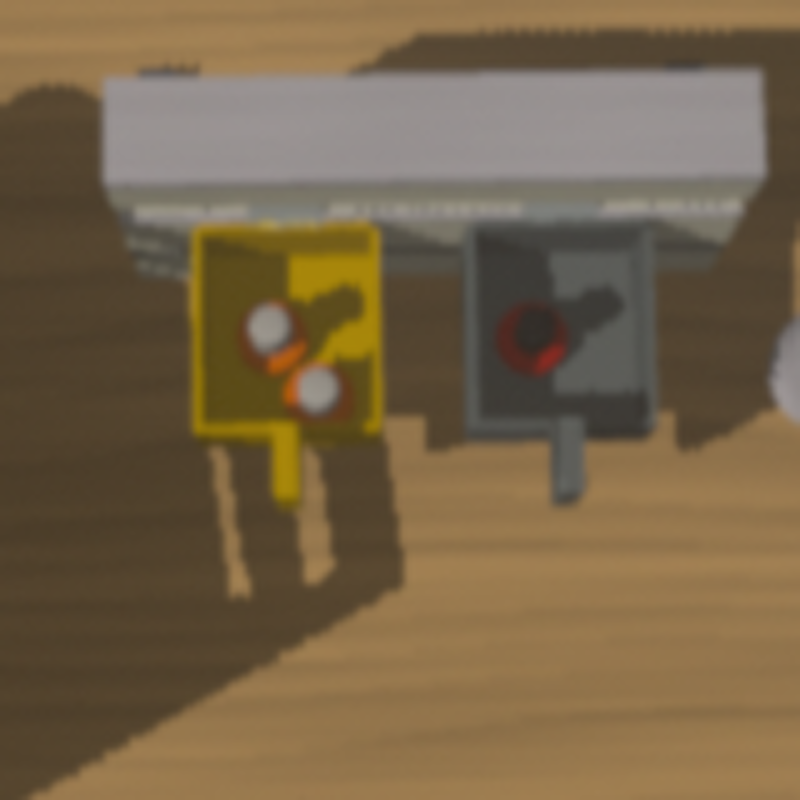

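```bash
python3 -m pendant '.6 .001 0 -.02 0 0 0;.6 0 0 -.03 0 0 0;.6 0 0 -.03 0 0 0;.6 0 0 -.02 0 0 0;.6 0 0 0 0 0 0;.6 0 0 0 0 0 0;.6 0 0 0 0 0 0;.6 0 0 0 0 0 0;.6 0 0 0 0 0 0;.6 0 0 0 0 0 0';python3 - <<'E'
from h import *
st()
i,d=snapshot("scene");cv2.imwrite("pics/s31.png",i);crop(i,100,230,260,360,5,"pics/s31c.png")
E
```

```text
clock: 57.93
position: [0.4626, -0.3415, 0.0529]
ee_rot: [3.141, 0.009, 0.002]
force: [-0.1, 1.4, 0.3]
gripper_width: 0.399
 t57.93 tcp [ 0.4626 -0.3415  0.0529] gp [ 0.4626 -0.3415  0.0717] yaw 0.006 pitch -0.001 z [ 0.001 -0.001 -1.   ] F [-0.1  1.4  0.3] T [0.06 0.   0.01] w 0.399 q [-0.68  0.37  2.04  0.    0.74  0.89]
```

View pics/s31c.png

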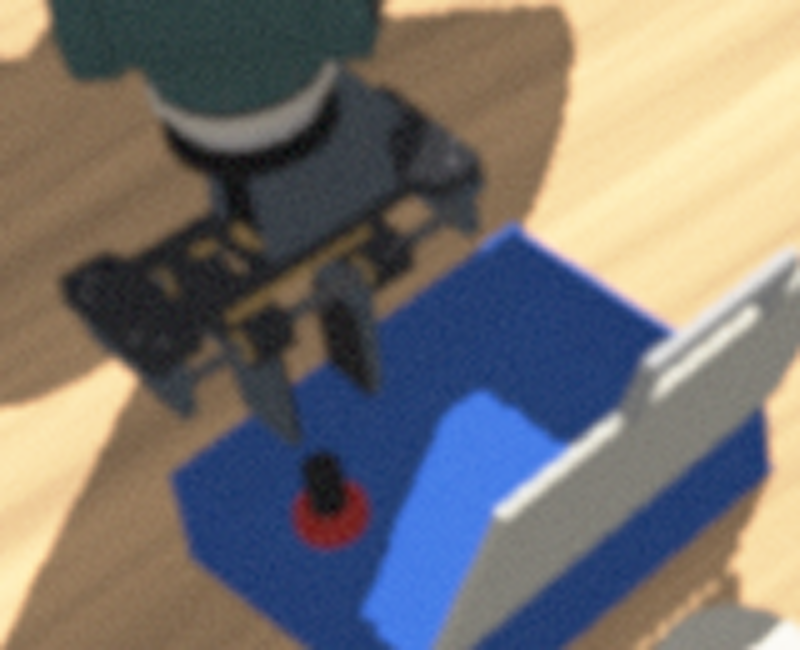

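```bash
python3 -m pendant '.6 0 -.003 -.015 0 0 0;.6 0 0 -.015 0 0 0;.6 0 0 -.012 0 0 0;.6 0 0 -.009 0 0 0;.6 0 0 -.004 0 0 0;.6 0 0 0 0 0 0;1 0 0 0 0 0 0;1 0 0 0 0 0 0;1 0 0 0 0 0 0;1 0 0 0 0 0 0' 20;python3 -m pendant '1 0 0 0 0 0 0;1 0 0 0 0 0 0;1 0 0 0 0 0 0;1 0 0 .01 0 0 0;1 0 0 .02 0 0 0;1 0 0 .03 0 0 0;1 0 0 .035 0 0 0;1 0 0 .035 0 0 0;1 0 0 .035 0 0 0;1 0 .02 .02 0 0 0';python3 - <<'E'
from h import *
st()
i,d=snapshot("scene");cv2.imwrite("pics/s32.png",i);crop(i,100,160,260,360,4,"pics/s32c.png")
E
```

```text
clock: 58.82
position: [0.4624, -0.3444, -0.0027]
ee_rot: [3.141, 0.009, 0.001]
force: [-1.1, 0.5, 2.0]
gripper_width: 0.211
clock: 59.65
position: [0.4633, -0.3265, 0.1864]
ee_rot: [3.138, 0.007, 0.006]
force: [1.7, 0.5, 0.2]
gripper_width: 0.211
 t59.65 tcp [ 0.4633 -0.3265  0.1864] gp [ 0.4632 -0.3264  0.2052] yaw 0.005 pitch -0.004 z [ 0.004 -0.003 -1.   ] F [1.7 0.5 0.2] T [-0.01 -0.05  0.03] w 0.211 q [-0.65  0.16  2.   -0.    0.97  0.91]
```

View pics/s32c.png

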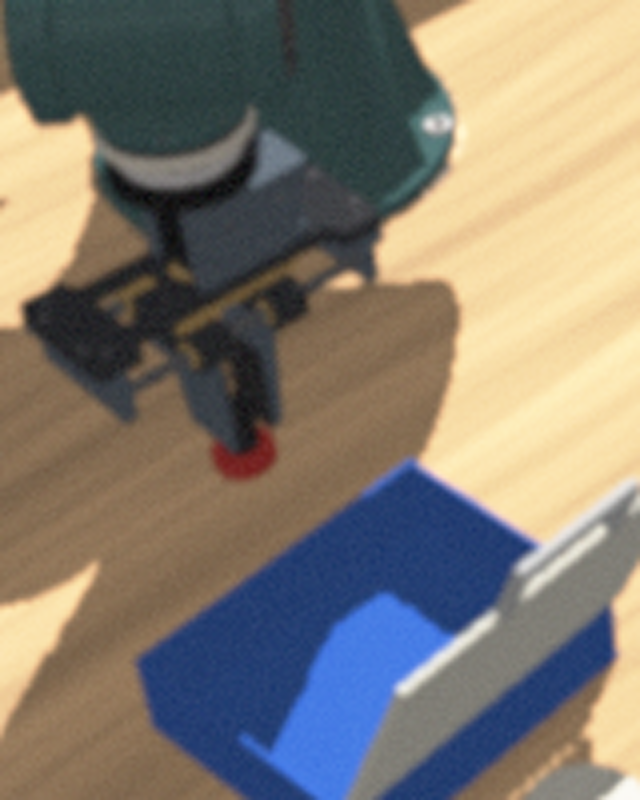

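```bash
python3 -m pendant '1 .015 .037 0 0 0 0;1 .015 .037 0 0 0 0;1 .015 .037 0 0 0 0;1 .015 .037 0 0 0 0;1 .016 .037 0 0 0 0;1 .016 .037 0 0 0 0;1 .018 .036 0 0 0 0;1 .018 .036 0 0 0 0;1 .018 .028 0 0 0 0;1 .017 .015 0 0 0 0';python3 -m pendant '1 0 0 -.01 0 0 0;1 0 0 -.02 0 0 0;1 0 0 -.02 0 0 0;1 0 0 -.01 0 0 0;1 0 0 0 0 0 0;1 0 0 0 0 0 0;1 0 0 0 0 0 0;1 0 0 0 0 0 0;1 0 0 0 0 0 0;1 0 0 0 0 0 0';python3 -c "
from h import *
st()"
```

```text
clock: 60.53
position: [0.6253, 0.0162, 0.1819]
ee_rot: [-3.141, -0.012, 0.001]
force: [-0.2, -0.8, 0.2]
gripper_width: 0.208
clock: 61.37
position: [0.6255, 0.0128, 0.1225]
ee_rot: [-3.142, -0.009, -0.002]
force: [-0.1, -0.3, -0.2]
gripper_width: 0.213
 t61.37 tcp [0.6255 0.0128 0.1225] gp [0.6254 0.0128 0.1413] yaw 0.006 pitch -0.001 z [ 0.001  0.    -1.   ] F [-0.1 -0.3 -0.2] T [0.04 0.04 0.02] w 0.213 q [-0.02  0.33  1.92  0.    0.89  1.55]
```

```bash
python3 -m pendant '1 .001 0 -.015 0 0 0;1 0 0 -.015 0 0 0;1 0 0 -.012 0 0 0;1 0 0 -.01 0 0 0;1 0 0 -.006 0 0 0;1 0 0 0 0 0 0;1 0 0 0 0 0 0;.72 0 0 0 0 0 0;.72 0 0 0 0 0 0;.72 0 0 0 0 0 0';python3 -c "
from h import *
st()"
python3 -m pendant '.72 0 0 0 0 0 0;.72 0 0 .01 0 0 0;.72 0 0 .02 0 0 0;.72 0 0 .03 0 0 0;.72 0 0 .03 0 0 0;.6 -.01 0 .03 0 0 0;.6 -.02 -.034 0 0 0 0;.6 -.03 -.028 0 0 0 0;.6 -.03 -.028 0 0 0 0;.6 -.03 -.028 0 0 0 0';python3 -m pendant '.6 -.01 -.03 0 0 0 0;.6 -.01 -.03 0 0 0 0;.6 0 -.03 0 0 0 0;.6 0 -.03 0 0 0 0;.6 0 -.03 0 0 0 0;.6 0 0 0 0 0 0;.6 0 0 0 0 0 0;.6 0 0 0 0 0 0;.6 0 0 0 0 0 0;.6 0 0 0 0 0 0';python3 - <<'E'
from h import *
st()
i,d=snapshot("scene");cv2.imwrite("pics/s33.png",i)
i,d=snapshot("top");cv2.imwrite("pics/t33.png",i);np.save("pics/t33.npy",d);crop(i,250,130,410,290,5,"pics/t33c.png")
W=cloud("top",d)
def at(x,y): u,v=x/5+250,y/5+130;return np.nanmedian(W[int(v)-1:int(v)+2,int(u)-1:int(u)+2].reshape(-1,3),0).round(4)
for q in[(285,485),(568,485),(220,270),(220,400),(490,270),(490,400)]:print(q,at(*q))
E
```

```text
clock: 62.2
position: [0.6264, 0.0129, 0.0643]
ee_rot: [3.142, 0.009, 0.001]
force: [-0.4, 0.6, -0.6]
gripper_width: 0.281
 t62.20 tcp [0.6264 0.0129 0.0643] gp [0.6264 0.0129 0.0831] yaw 0.006 pitch -0.001 z [ 0.001 -0.    -1.   ] F [-0.4  0.6 -0.6] T [0.   0.01 0.03] w 0.281 q [-0.02  0.42  1.93 -0.    0.79  1.55]
clock: 63.03
position: [0.5048, -0.1059, 0.1846]
ee_rot: [3.141, 0.01, 0.001]
force: [0.6, -1.3, -1.3]
gripper_width: 0.399
clock: 63.87
position: [0.4861, -0.2542, 0.1839]
ee_rot: [-3.142, -0.011, -0.0]
force: [-0.0, -0.3, -0.9]
gripper_width: 0.397
 t63.87 tcp [ 0.4861 -0.2542  0.1839] gp [ 0.4861 -0.2542  0.2027] yaw 0.007 pitch -0.000 z [ 0.  0. -1.] F [-0.  -0.3 -0.9] T [ 0.09  0.   -0.  ] w 0.397 q [-0.52  0.13  2.04  0.    0.97  1.04]
(285, 485) [0.5714 0.1564 0.1303]
(568, 485) [0.5695 0.0272 0.1295]
(220, 270) [0.6944 0.1904 0.0537]
(220, 400) [0.6279 0.191  0.0523]
(490, 270) [0.6916 0.0547 0.0541]
(490, 400) [0.6254 0.0561 0.0514]
```

View pics/t33c.png

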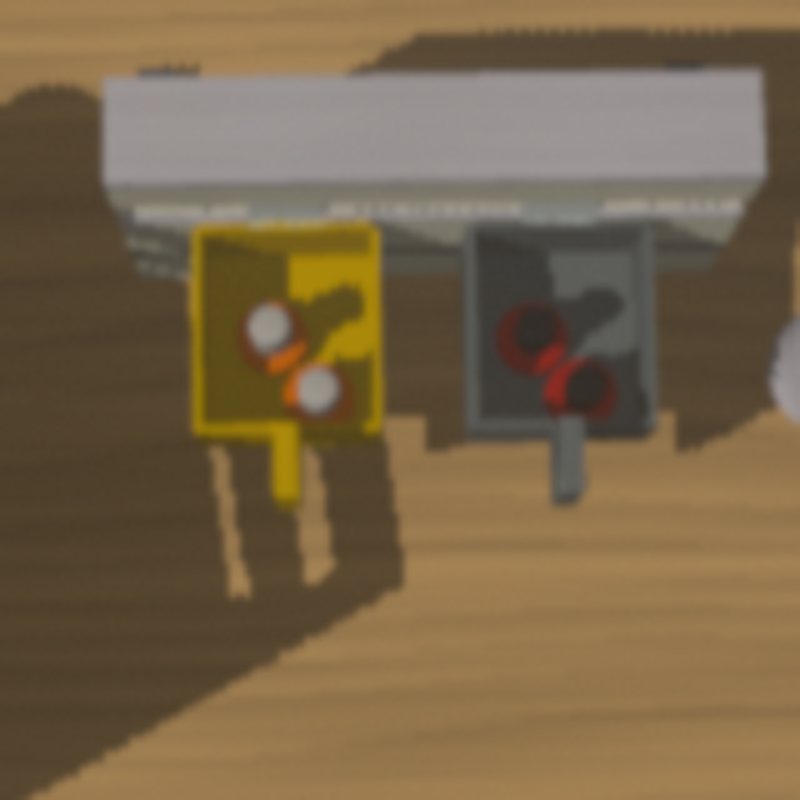

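View pics/s33.png

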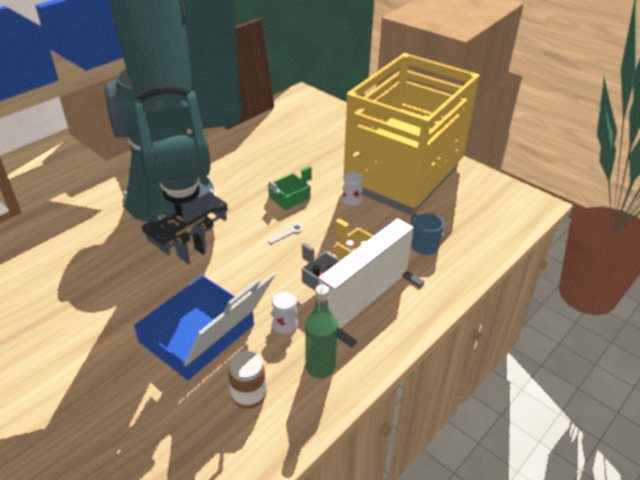

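```bash
python3 -c "
from h import *
r.finish_job();st()"
```

```text
the job is handed in; nothing more can be done
the job is handed in; nothing more can be done
```

I hung both bins on the slatwall, opened the lid onto its stop and sorted all four stoppers. The job is handed in, with the robot clock last at about 64 s of the 210 s allowed. No verdict was reported.

**Last checks (pictures and depth before handing in):**
- **Bins:** both hang square to the panel. They sag slightly at the front, about 0.02–0.04 rad by the floor depths, with the fin tops about 5 mm low. My estimate put the hook points within 1 mm of the groove height, and within about 3 mm in x including the sag.
- **Stoppers:** two white stand upright in the yellow bin and two black stand upright in the grey bin. The box showed no others.
- **Lid and surroundings:** the lid is still leaning back on its stop. The bottle, cans, opener, mug and jar look unmoved by eye; I did not re-measure them. The arm stands clear.

**What failed or disagreed:**
- **Finger length:** in the images the fingertips sit about 36 mm above the reported TCP, contrary to the description. My first pinch on the lid bar closed on nothing. Lowering the commanded pose by that amount fixed it and the stopper grasps. It also means the bins were probably held near the very top of their fins, but they did not slip.
- **Lid forces:** while lifting the lid the wrist read up to about 20 N, because the assumed arc was a few millimetres off. I corrected it on the way.
- **Bin knock:** I saw no sign of either bin being knocked aside.

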